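# Empty and close the tip-up tray, hang the tool caddy

### The job

Clear the trim levers out of the black tip-up tray: they lie flush in their pockets with no room for fingers, so press down the end of each one nearest the robot until its far end stands up clear of the tray, then take it by that end and lay it in the open caddy. When every lever lies in the caddy, push the emptied pocket floors back level and hang the caddy up: carry it by its handle bar to the stand and lay the bar, roughly centred, on both prongs of the hook, hanging freely and released. Leave the clip tin, the tape roll and the loose round grille where they are.

Things in the scene. Friction and masses are not known exactly. Their poses are not given: they have to be found in the camera images.
- tray: Black tool tray fixed to the bench, 235 (x) x 174 (y) x 52 mm high; origin under its centre, x away from the robot along the pockets. Three pockets 203 x 34 mm centred at x = 0, y = +54, 0, -54 mm (lever_0, 1, 2); one may be empty. At the start each lever lies within 2 mm of its pocket's centre, along x, underside at z = 42 mm, top 1 mm below the rim; below it the pocket is 36 mm deep.
- rocker_0 (a joint): Tip angle (rad) of the steel floor (rocker) of lever_0's pocket, 26 mm wide, x = -95 to +75 mm, about an axis along y at x = -22, z = 42 mm in the tray frame. 0 level; 2 to 4 N down on the lever within 40 mm of its near (-x) end tips both, up to 0.36 (lever's far end then 32 mm above the rim). Stiff: stays where left; pushed back level by its raised far end alike.
- rocker_1 (a joint): The same for the middle pocket (y = 0, lever_1).
- rocker_2 (a joint): The same for the pocket at y = -54 mm (lever_2).
- lever_0: Orange trim lever: a flat straight nylon bar 195 x 28 x 9 mm, 45 g, told from the others only by its pocket at the start. Origin at the centre of its underside; its y axis runs along its length, z up out of its flat face. May be absent (None).
- lever_1: Grey trim lever: a flat straight nylon bar 195 x 28 x 9 mm, 45 g, told from the others only by its pocket at the start. Origin at the centre of its underside; its y axis runs along its length, z up out of its flat face. May be absent (None).
- lever_2: Orange trim lever: a flat straight nylon bar 195 x 28 x 9 mm, 45 g, told from the others only by its pocket at the start. Origin at the centre of its underside; its y axis runs along its length, z up out of its flat face. May be absent (None).
- caddy: Loose grey sheet-metal caddy, 188 (x) x 236 (y) x 30 mm high, 0.55 kg, walls 4 mm; origin under its centre. A round handle bar, 14 mm thick, runs along y over its middle line, axis 95 mm up, between end plates 30 mm wide and 102 mm high at y = +-116 mm. Levers fit in along y on either side of the bar, e.g. 54 mm from the middle line.
- caddy_bar (a point): Middle of the caddy's handle bar, on its axis; axes as the caddy's.
- hook_stand: Fixed steel stand: base 110 x 170 x 12 mm, post 26 mm square, 234 mm high with its cross bar. Origin under the post; the hook points to -x. Two parallel round prongs, 10 mm thick, at y = +-45 mm slope down from the cross bar to seats 135 mm in front of the post (prong axis z = 173 mm) and turn up to tips at x = -158 mm, tops at z = 198 mm.
- hook_seat (a point): Where the middle of the handle bar's axis is when the bar lies in both prongs' seats, centred; axes as the stand's (y along the bar), about 187 mm above the bench.
- clip_tin: Bystander: round tin of clips, 69 mm across, 48 mm high; origin at the centre of its underside.
- tape_roll: Bystander: roll of masking tape lying flat, 101 mm across, 25 mm high; origin at the centre of its underside.
- round_grille: Bystander: round beige grille lying flat near the caddy, 112 mm across, 8 mm thick; origin at the centre of its underside.

How it is judged:
By the outcome, as a careful person would: the job done as asked, in the order asked, and still so for the second after the job is handed in, with the robot touching nothing.
Of lever_0, lever_1, lever_2 only 2 to 3 are there at a start; the rules pass over those that are not, and their reading is None.
At some moment in a run one of caddy may be knocked a few centimetres aside while the robot is not near it.
Once in a run the grip may slacken for a moment while it holds something.
It also fails if it takes over 210 s, if anything falls off the work surface, if the arm or the gripper's body presses on something with over 40 N, if the wrist force passes 120 N, or if a joint passes its speed limit or range.

### The arm

A 6-joint arm with a two-finger parallel gripper is mounted at the origin on a cart in front of the work surface, level with it; the furniture and walls round the work are solid. World frame = base frame: x ahead of the robot, y to its left, z up, the work surface at z = 0. Lengths are in mm, angles in rad, forces in N, time in s.
With the tool pointing down it reaches from about 350 to 975 mm from the base axis. Payload 7.1 kg.
Tool frame: the origin (TCP) lies between the finger pads; the fingertips stand 14 mm ahead of it and the grasp point (between the pads) lies 5 mm behind it (ctrl.tcp_to_tips is the distance from the TCP to the fingertips, in mm); z points along the fingers, y is the line along which they close (so a half turn about z gives the same grasp; the last joint's range is limited). The gripper opens to 88 mm and grips with 3 to 60 N. Pads are 20 mm wide; open, the fingers measure 115 mm over their backs; the gripper's body (75 mm by 178 mm) begins 61 mm behind the grasp point.
Start: joints at [-1.253, 0.423, 1.63, -0, 1.089, -0.019], TCP at [206.56, -589.863, 236.675] pointing down, gripper open.
Joint ranges: [-3, 3], [-0.9, 2.11], [0.09, 2.58], [-1.31, 4.45], [0.11, 2.69], [-2.54, 2.54]. Speed limits (rad/s): [2.39, 2.39, 3.01, 3.14, 3.14, 3.14].

### API

Orientations are given as a rotation vector (axis times angle).
In Python, from workcell import ctrl gives the robot as it stands.
- The arm moves only by the tool apply_moves, never from a script. Its argument "series" is a list that holds one entry, the list of rows, each a list of 7 numbers: the shift along the tool's x, y, z in cm, then the turn, a rotation vector about the tool's x, y, z in degrees, then the opening, from 0 (shut) to 1 (fully open). A call has 1 to 12 rows; each row shifts and turns the commanded pose from where the row before left it, along the tool's axes as they then stand; what a row does not reach is not made up. A row lasts 1/10 s, in which the tool goes at most 50 mm and 8.59 degrees, less where a joint would pass 70% of its speed; a pose out of reach is approached as far as the arm can. A call with a gripper value outside its range is refused whole. The fingers move at their own pace and stop on an object; the grip force is fixed at half the most. Time passes only in rows, so rows that do not move let the fingers close. It gives the time, the measured TCP pose, the force and the opening at its end, in the units of the state.
- ctrl.get_obs(): the state, without advancing time (a new reading comes with each control period).
- ctrl.get_image(name): name is "side" or "top" or "wrist"; returns a dict with "img" (420x560x3 uint8, blue, green, red), "K" (3x3 intrinsics, pixels), "cam_to_world" (4x4, takes a point from camera to world coordinates). Camera axes: x right, y down, z forward; pixel columns grow to the right and rows downward; lengths in mm; the calibration is good to about 2 mm. A picture is of the moment at which its call begins. There is no depth.
- ctrl.close_job(): hands the job in, once; it reports no verdict.
The state is a dict: "t": time; "qpos": joint angles; "qvel": joint speeds; "joint_torque": joint torques, N m; "ee_pos": TCP position; "orientation": TCP orientation; "ft_force": force on the tool from outside, world axes, zero at the start; "moment": the same for the moment, N m; "width": finger opening in mm.
Only numpy, scipy, OpenCV 4.12 (cv2) and the standard library are available. Lean on these libraries where they do the work, as an engineer would, in place of code of your own. Each camera call takes 0.05 s, during which the arm holds its last target. There are 200 camera calls.

## Working session

There is one attempt and no reset: what is moved stays moved. The work goes in short steps, Python scripts to look and compute and a tool call to move; the robot and the scene stay as the last step left them, time stands still between calls to the robot, and variables do not carry over. Pictures are saved under pics/ and viewed, on a budget of 22 in all, crops included, one or two more only if the job needs it, and the job is handed in when it is done.

Besides the shell and the picture viewer there is one more tool, called after "Call:" as name([rows], argument=value, ...), one row to a line, values as JSON. apply_moves: Moves the arm, as the interface text tells. Its arguments: {"type":"object","properties":{"series":{"type":"array","items":{"type":"array","items":{"type":"array","items":{"type":"number"}}}}},"required":["series"]}

```bash
mkdir -p pics; ls; cat > h.py <<'E'
import numpy as np, cv2
from workcell import ctrl
from scipy.spatial.transform import Rotation as R
def snap(n,f,crop=None,s=1):
    d=ctrl.get_image(n); im=d["img"]; np.savez('pics/'+f+'.npz',K=d["K"],T=d["cam_to_world"],img=im)
    save(f,im,crop,s)
def save(f,im,crop=None,s=1,out=None):
    if crop: x0,y0,x1,y1=crop; im=im[y0:y1,x0:x1]
    cv2.imwrite('pics/'+(out or f)+'.png',cv2.resize(im,None,fx=s,fy=s,interpolation=cv2.INTER_CUBIC))
def ray(f,u,v,z):
    d=np.load('pics/'+f+'.npz');T=d['T'];r=T[:3,:3]@np.linalg.solve(d['K'],[u,v,1.]);c=T[:3,3]
    return (c+r*(z-c[2])/r[2]).round(1)
def proj(f,p):
    d=np.load('pics/'+f+'.npz');q=d['K']@(np.linalg.inv(d['T'])@np.r_[p,1])[:3];return (q[:2]/q[2]).round(1)
def st():
    o=ctrl.get_obs();print(round(o['t'],2),'pos',np.round(o['ee_pos'],1),'F',np.round(o['ft_force'],1),'w',round(o['width'],1),'q',np.round(o['qpos'],2))
    M=R.from_rotvec(o['orientation']).as_matrix();print('toolx',M[:,0].round(3),'y',M[:,1].round(3),'z',M[:,2].round(3));return o,M
E
python3 - <<'E'
from h import *
snap('top','t0');snap('side','s0');st()
for f in('t0','s0'):print(np.load('pics/'+f+'.npz')['T'].round(2))
E
```

```text
pics
0.1 pos [ 206.4 -589.4  236. ] F [-0.4 -0.5 -0.6] w 87.8 q [-1.25  0.42  1.63  0.    1.09 -0.02]
toolx [0.944 0.33  0.   ] y [ 0.33  -0.944 -0.001] z [-0.     0.001 -1.   ]
[[ 2.0000e-02 -9.8000e-01  2.2000e-01  2.9719e+02]
 [-1.0000e+00 -2.0000e-02  0.0000e+00  1.5818e+02]
 [-0.0000e+00 -2.2000e-01 -9.8000e-01  1.3813e+03]
 [ 0.0000e+00  0.0000e+00  0.0000e+00  1.0000e+00]]
[[ 1.0000e+00 -1.0000e-02  9.0000e-02  4.7620e+02]
 [-9.0000e-02 -3.9000e-01  9.2000e-01 -8.6226e+02]
 [ 3.0000e-02 -9.2000e-01 -3.9000e-01  5.4225e+02]
 [ 0.0000e+00  0.0000e+00  0.0000e+00  1.0000e+00]]
```

View pics/t0.png

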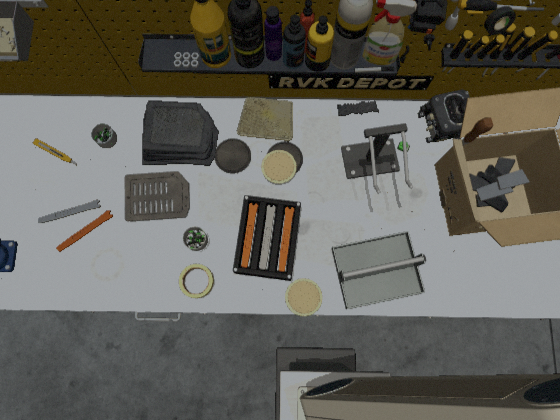

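View pics/s0.png

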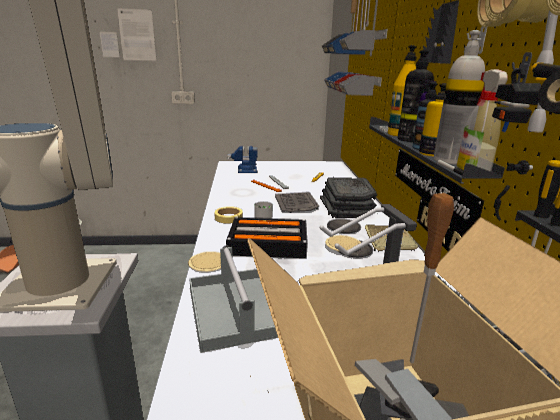

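The top view shows the tray at about (268,238) with levers in all three pockets. The caddy is at (378,270), the stand at (375,155), the tape at (196,281), the tin at (195,238) and the loose grille at (303,296). Next I'll enlarge this area.

```bash
python3 - <<'E'
from h import *
d=np.load('pics/t0.npz')['img'];save('t0',d,(225,110,435,320),2.8,'t0c')
E
```

```text
(no output)
```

View pics/t0c.png

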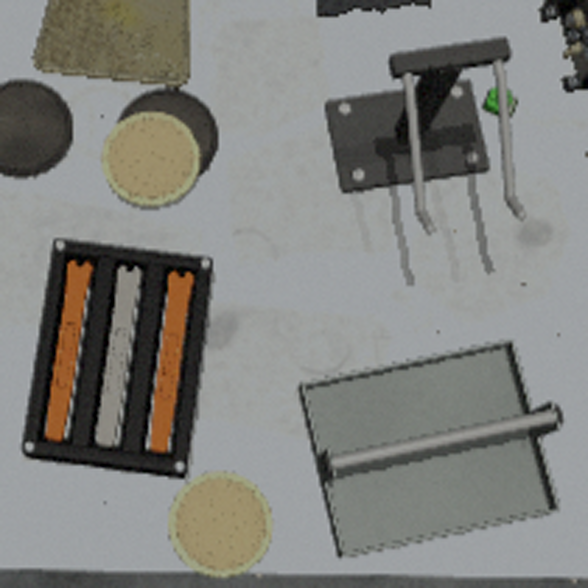

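```bash
python3 - <<'E'
from h import *
def g(P,z):
    return np.array([ray('t0',225+(x+.5)/2.8-.5,110+(y+.5)/2.8-.5,z) for x,y in P])
for n,P,z in [('tray',[(57,240),(212,258),(187,476),(23,455)],52),('caddy',[(301,386),(512,344),(554,511),(340,555)],30),('base',[(326,101),(469,80),(490,170),(342,193)],12),
 ('tips',[(431,231),(520,215)],196),('cross',[(391,66),(508,48)],230),('lev far',[(80,262),(129,266),(180,271)],51),('lev near',[(57,440),(107,445),(160,451)],51),('bar',[(322,466),(558,418)],98),('grille',[(221,522)],8)]:
    q=g(P,z);print(n,q.tolist(),'c',q.mean(0).round(1),'edges',np.linalg.norm(q-np.roll(q,-1,0),axis=1).round(0), 'ang',[round(float(np.degrees(np.arctan2(*(b-a)[1::-1]))),1) for a,b in zip(q,np.roll(q,-1,0))])
E
```

```text
tray [[659.0, 273.0, 52.0], [641.6, 105.3, 52.0], [407.8, 129.7, 52.0], [426.8, 300.6, 52.0]] c [533.8 202.2  52. ] edges [169. 235. 172. 234.] ang [-95.9, 174.0, 83.7, -6.8]
caddy [[507.4, 8.2, 30.0], [556.8, -219.6, 30.0], [379.5, -255.6, 30.0], [330.6, -30.8, 30.0]] c [ 443.6 -124.4   30. ] edges [233. 181. 230. 181.] ang [-77.8, -168.5, 102.3, 12.4]
base [[839.1, -25.1, 12.0], [867.3, -189.3, 12.0], [759.4, -208.8, 12.0], [729.6, -41.6, 12.0]] c [ 798.8 -116.2   12. ] edges [167. 110. 170. 111.] ang [-80.3, -169.8, 100.1, 8.6]
tips [[634.6, -100.1, 196.0], [652.1, -186.7, 196.0]] c [ 643.4 -143.4  196. ] edges [88. 88.] ang [-78.6, 101.4]
cross [[789.7, -59.2, 230.0], [810.2, -173.0, 230.0]] c [ 800.  -116.1  230. ] edges [116. 116.] ang [-79.8, 100.2]
lev far [[635.1, 247.5, 51.0], [631.5, 194.6, 51.0], [626.9, 139.6, 51.0]] c [631.2 193.9  51. ] edges [ 53.  55. 108.] ang [-93.9, -94.8, 85.7]
lev near [[443.0, 265.8, 51.0], [438.7, 213.5, 51.0], [433.3, 158.1, 51.0]] c [438.3 212.5  51. ] edges [ 52.  56. 108.] ang [-94.7, -95.6, 84.9]
bar [[416.2, -4.6, 98.0], [468.4, -243.6, 98.0]] c [ 442.3 -124.1   98. ] edges [245. 245.] ang [-77.7, 102.3]
grille [[363.5, 92.1, 8.0]] c [363.5  92.1   8. ] edges [0.] ang [0.0]
```

```bash
cat >> h.py <<'E'
TR=(np.array([534.4,202.6]),-5.8); CA=[np.array([443.5,-124.3]),12.2]; ST=(np.array([799.,-116.2]),10.1)
def fr(F,x,y):
    a=np.radians(F[1]);return F[0]+np.array([np.cos(a)*x-np.sin(a)*y,np.sin(a)*x+np.cos(a)*y])
def plan(wps,op):
    "wps: (x,y,z,yaw of tool x); tool vertical; prints tool-frame rows"
    o,M=st();p=np.array(o['ee_pos']);yaw=np.degrees(np.arctan2(M[1,0],M[0,0]))
    for w in wps:
        d=np.array(w[:3])-p; dy=(w[3]-yaw+180)%360-180 if abs(w[3]-yaw)>180 else w[3]-yaw
        n=int(max(np.ceil(np.linalg.norm(d)/40),np.ceil(abs(dy)/8),1))
        for i in range(n):
            a=np.radians(yaw);c,s=np.cos(a),np.sin(a);e=(np.array(w[:3])-p)/(n-i);t=round((w[3]-yaw)/(n-i))
            r=np.round(np.array([c*e[0]+s*e[1],s*e[0]-c*e[1],-e[2]])/10,1)
            p=p+10*np.array([c*r[0]+s*r[1],s*r[0]-c*r[1],-r[2]]);yaw+=t
            print([*r.tolist(),0,0,-t,op])
        print('--',p.round(1),round(yaw,1))
E
python3 - <<'E'
from h import *
a=fr(TR,-80,54);print(a,fr(TR,-80,0),fr(TR,-80,-54))
plan([(400,-350,236,45),(480,0,200,65),(*a,90,84)],0)
E
```

```text
[460.26658334 264.40806205] [454.80954329 210.68450377] [449.35250325 156.9609455 ]
0.1 pos [ 206.4 -589.4  236. ] F [-0.4 -0.5 -0.6] w 87.8 q [-1.25  0.42  1.63  0.    1.09 -0.02]
toolx [0.944 0.33  0.   ] y [ 0.33  -0.944 -0.001] z [-0.     0.001 -1.   ]
[3.3, -2.0, -0.0, 0, 0, -3, 0]
[3.4, -1.9, -0.0, 0, 0, -3, 0]
[3.5, -1.7, -0.0, 0, 0, -3, 0]
[3.5, -1.5, -0.0, 0, 0, -3, 0]
[3.6, -1.3, -0.0, 0, 0, -3, 0]
[3.7, -1.1, -0.0, 0, 0, -4, 0]
[3.7, -0.8, -0.0, 0, 0, -3, 0]
[3.8, -0.7, -0.0, 0, 0, -4, 0]
-- [ 399.7 -349.7  236. ] 45.3
[3.1, -1.9, 0.4, 0, 0, -2, 0]
[3.1, -1.8, 0.4, 0, 0, -2, 0]
[3.2, -1.7, 0.3, 0, 0, -2, 0]
[3.2, -1.6, 0.4, 0, 0, -2, 0]
[3.3, -1.4, 0.3, 0, 0, -2, 0]
[3.3, -1.3, 0.4, 0, 0, -2, 0]
[3.4, -1.2, 0.3, 0, 0, -2, 0]
[3.4, -1.1, 0.4, 0, 0, -2, 0]
[3.4, -1.0, 0.3, 0, 0, -2, 0]
[3.5, -0.8, 0.4, 0, 0, -2, 0]
-- [ 4.802e+02 -2.000e-01  2.000e+02] 65.3
[2.9, -1.6, 1.4, 0, 0, -2, 0]
[3.0, -1.5, 1.4, 0, 0, -2, 0]
[3.0, -1.4, 1.4, 0, 0, -2, 0]
[3.0, -1.3, 1.4, 0, 0, -3, 0]
[3.1, -1.1, 1.3, 0, 0, -2, 0]
[3.2, -1.0, 1.4, 0, 0, -3, 0]
[3.2, -0.9, 1.3, 0, 0, -2, 0]
[3.2, -0.8, 1.4, 0, 0, -3, 0]
-- [460.  264.1  90. ] 84.3
```

Call:
apply_moves([
  [[3.3,-2.0,0,0,0,-3,0],[3.4,-1.9,0,0,0,-3,0],[3.5,-1.7,0,0,0,-3,0],[3.5,-1.5,0,0,0,-3,0],[3.6,-1.3,0,0,0,-3,0],[3.7,-1.1,0,0,0,-4,0],[3.7,-0.8,0,0,0,-3,0],[3.8,-0.7,0,0,0,-4,0],[3.1,-1.9,0.4,0,0,-2,0],[3.1,-1.8,0.4,0,0,-2,0],[3.2,-1.7,0.3,0,0,-2,0],[3.2,-1.6,0.4,0,0,-2,0]],
])

```text
t: 1.3
ee_pos: [431.4, -208.0, 221.4]
orientation: [-2.807, -1.411, 0.0]
ft_force: [-0.4, -0.3, -0.2]
width: 0.7
```

Call:
apply_moves([
  [[3.3,-1.4,0.3,0,0,-2,0],[3.3,-1.3,0.4,0,0,-2,0],[3.4,-1.2,0.3,0,0,-2,0],[3.4,-1.1,0.4,0,0,-2,0],[3.4,-1.0,0.3,0,0,-2,0],[3.5,-0.8,0.4,0,0,-2,0],[2.9,-1.6,1.4,0,0,-2,0],[3.0,-1.5,1.4,0,0,-2,0],[3.0,-1.4,1.4,0,0,-2,0],[3.0,-1.3,1.4,0,0,-3,0],[3.1,-1.1,1.3,0,0,-2,0],[3.2,-1.0,1.4,0,0,-3,0]],
])

```text
t: 2.5
ee_pos: [465.7, 199.0, 117.0]
orientation: [-2.417, -2.007, 0.0]
ft_force: [-0.2, -0.3, -0.5]
width: 0.1
```

Call:
apply_moves([
  [[3.2,-0.9,1.3,0,0,-2,0],[3.2,-0.8,1.4,0,0,-3,0],[0,0,0,0,0,0,0],[0,0,0,0,0,0,0],[0,0,0,0,0,0,0]],
])

```text
t: 3.0
ee_pos: [460.1, 262.9, 90.8]
orientation: [2.33, 2.107, -0.001]
ft_force: [0.2, -0.2, 0.3]
width: 0.3
```

```bash
python3 - <<'E'
from h import *
snap('wrist','w1')
plan([(*fr(TR,-80,54),80,84)],0)
for z in(66,51):print(proj('w1',[*fr(TR,-97.5,54),z]),proj('w1',[*fr(TR,-97.5,0),z]))
E
```

```text
3.05 pos [460.3 262.7  91. ] F [-0.3  0.5 -0.3] w 0.5 q [ 0.5   0.51  1.93 -0.    0.71  0.6 ]
toolx [ 0.101  0.995 -0.   ] y [ 0.995 -0.101  0.   ] z [ 0. -0. -1.]
[0.2, -0.0, 1.1, 0, 0, 0, 0]
-- [460.5 264.7  80. ] 84.2
[248.8 251. ] [251.  331.9]
[250.9 240.7] [252.9 317. ]
```

View pics/w1.png

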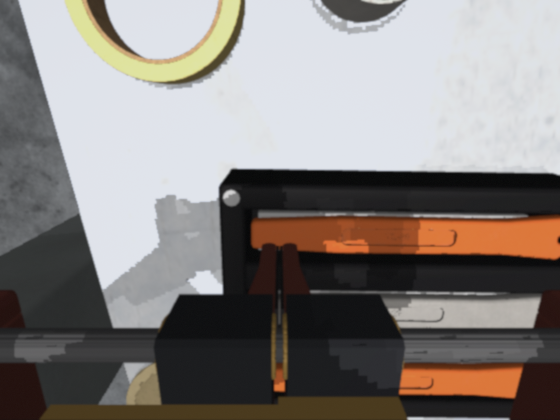

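The lever's near end shows at (251,236), about 3 mm further in +y than predicted. I'll split the difference and press.

Call:
apply_moves([
  [[0.35,0,1.0,0,0,0,0],[0,0,1.0,0,0,0,0],[0,0,0.5,0,0,0,0],[0,0,0.4,0,0,0,0],[0,0,0.4,0,0,0,0],[0,0,0.4,0,0,0,0],[0,0,0.3,0,0,0,0],[0,0,0,0,0,0,0]],
])

```text
t: 3.85
ee_pos: [460.6, 267.1, 50.3]
orientation: [2.329, 2.108, 0.0]
ft_force: [0.3, 0.0, -0.5]
width: 0.3
```

Call:
apply_moves([
  [[0,0,0.1,0,0,0,0],[0,0,0,0,0,0,0]],
])

```text
t: 4.05
ee_pos: [461.0, 267.3, 49.8]
orientation: [2.329, 2.108, 0.002]
ft_force: [-0.2, -0.7, 0.4]
width: 0.6
```

Call:
apply_moves([
  [[0,0,0.1,0,0,0,0],[0,0,0,0,0,0,0]],
])

```text
t: 4.25
ee_pos: [461.0, 267.3, 48.9]
orientation: [2.329, 2.108, 0.002]
ft_force: [-0.2, 0.7, 1.3]
width: 0.2
```

Call:
apply_moves([
  [[0,0,0.2,0,0,0,0]],
])

```text
t: 4.35
ee_pos: [461.1, 267.4, 47.0]
orientation: [2.329, 2.108, 0.002]
ft_force: [0.7, 0.1, 3.5]
width: 0.2
```

Call:
apply_moves([
  [[0,0,0.1,0,0,0,0]],
])

```text
t: 4.45
ee_pos: [460.9, 267.3, 45.8]
orientation: [2.329, 2.108, 0.001]
ft_force: [0.2, 1.0, 3.7]
width: 0.6
```

Call:
apply_moves([
  [[0,0,0.1,0,0,0,0]],
])

```text
t: 4.55
ee_pos: [461.0, 267.4, 45.2]
orientation: [2.329, 2.108, 0.001]
ft_force: [-2.9, -2.3, 18.5]
width: 0.7
```

```bash
python3 - <<'E'
from h import *
st(); snap('side','s1',(180,180,360,300),4)
E
```

```text
4.55 pos [461.  267.4  45.2] F [-2.9 -2.3 18.5] w 0.7 q [0.5  0.59 1.93 0.   0.62 0.6 ]
toolx [0.099 0.995 0.001] y [ 0.995 -0.099  0.001] z [ 0.001  0.    -1.   ]
```

View pics/s1.png

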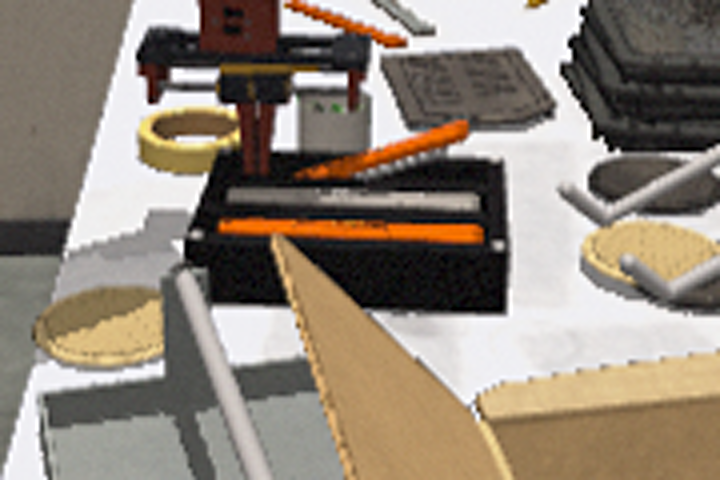

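The side view shows the lever tipped up, its far end at (465,130). The 18.5 N reading means it's against the stop. On to the middle and right pockets.

Call:
apply_moves([
  [[0,0,-2.5,0,0,0,0],[0,0,-2.0,0,0,0,0],[-2.7,0,0,0,0,0,0],[-2.7,0,0,0,0,0,0],[0,0,1.5,0,0,0,0],[0,0,1.0,0,0,0,0],[0,0,0.4,0,0,0,0],[0,0,0.4,0,0,0,0],[0,0,0.4,0,0,0,0],[0,0,0.4,0,0,0,0],[0,0,0.2,0,0,0,0],[0,0,0,0,0,0,0]],
])

```text
t: 5.8
ee_pos: [455.4, 213.6, 46.5]
orientation: [2.329, 2.108, 0.001]
ft_force: [-0.4, -0.7, 0.6]
width: 0.5
```

Call:
apply_moves([
  [[0,0,0.1,0,0,0,0]],
])

```text
t: 5.9
ee_pos: [455.7, 213.7, 45.9]
orientation: [2.329, 2.108, 0.002]
ft_force: [-1.0, -0.3, 8.3]
width: 0.4
```

Call:
apply_moves([
  [[0,0,0.1,0,0,0,0]],
])

```text
t: 6.0
ee_pos: [455.7, 213.8, 45.5]
orientation: [2.329, 2.108, 0.002]
ft_force: [-4.9, -0.8, 19.8]
width: 0.1
```

Call:
apply_moves([
  [[0,0,-2.5,0,0,0,0],[0,0,-2.0,0,0,0,0],[-2.7,0,0,0,0,0,0],[-2.7,0,0,0,0,0,0],[0,0,1.5,0,0,0,0],[0,0,1.0,0,0,0,0],[0,0,0.4,0,0,0,0],[0,0,0.4,0,0,0,0],[0,0,0.4,0,0,0,0],[0,0,0.4,0,0,0,0],[0,0,0.2,0,0,0,0],[0,0,0,0,0,0,0]],
])

```text
t: 7.2
ee_pos: [450.1, 159.9, 46.6]
orientation: [2.329, 2.108, 0.001]
ft_force: [0.4, 0.2, 0.1]
width: 0.6
```

Call:
apply_moves([
  [[0,0,0.1,0,0,0,0]],
])

```text
t: 7.3
ee_pos: [450.1, 159.9, 46.0]
orientation: [2.329, 2.108, 0.001]
ft_force: [-1.8, -0.5, 13.8]
width: 0.8
```

Call:
apply_moves([
  [[0,0,0.1,0,0,0,0]],
])

```text
t: 7.4
ee_pos: [450.2, 160.0, 45.6]
orientation: [2.329, 2.108, 0.001]
ft_force: [-4.4, -1.3, 24.4]
width: 0.3
```

```bash
python3 - <<'E'
from h import *
o,M=st()
plan([(450,160,170,84),(*fr(TR,78,-53),145,174)],0.45)
E
```

```text
7.4 pos [450.2 160.   45.6] F [-4.4 -1.3 24.4] w 0.3 q [0.32 0.54 2.05 0.   0.55 0.42]
toolx [0.099 0.995 0.001] y [ 0.995 -0.099  0.001] z [ 0.001  0.    -1.   ]
7.4 pos [450.2 160.   45.6] F [-4.4 -1.3 24.4] w 0.3 q [0.32 0.54 2.05 0.   0.55 0.42]
toolx [0.099 0.995 0.001] y [ 0.995 -0.099  0.001] z [ 0.001  0.    -1.   ]
[0.0, -0.0, -3.1, 0, 0, 0, 0.45]
[0.0, -0.0, -3.1, 0, 0, 0, 0.45]
[0.0, -0.0, -3.1, 0, 0, 0, 0.45]
[0.0, -0.0, -3.1, 0, 0, 0, 0.45]
-- [450.2 160.  169.6] 84.3
[-0.0, 1.3, 0.2, 0, 0, -7, 0.45]
[-0.2, 1.3, 0.2, 0, 0, -8, 0.45]
[-0.4, 1.3, 0.2, 0, 0, -7, 0.45]
[-0.5, 1.2, 0.2, 0, 0, -8, 0.45]
[-0.7, 1.1, 0.2, 0, 0, -7, 0.45]
[-0.8, 1.0, 0.2, 0, 0, -8, 0.45]
[-0.9, 0.9, 0.2, 0, 0, -7, 0.45]
[-1.0, 0.8, 0.2, 0, 0, -8, 0.45]
[-1.2, 0.7, 0.2, 0, 0, -7, 0.45]
[-1.2, 0.5, 0.2, 0, 0, -8, 0.45]
[-1.3, 0.3, 0.2, 0, 0, -7, 0.45]
[-1.3, 0.2, 0.3, 0, 0, -8, 0.45]
-- [606.7 142.2 144.6] 174.3
```

Call:
apply_moves([
  [[0,0,-3.1,0,0,0,0],[0,0,-3.1,0,0,0,0],[0,0,-3.1,0,0,0,0.45],[0,0,-3.1,0,0,0,0.45],[0,1.3,0.2,0,0,-7,0.45],[-0.2,1.3,0.2,0,0,-8,0.45],[-0.4,1.3,0.2,0,0,-7,0.45],[-0.5,1.2,0.2,0,0,-8,0.45],[-0.7,1.1,0.2,0,0,-7,0.45],[-0.8,1.0,0.2,0,0,-8,0.45],[-0.9,0.9,0.2,0,0,-7,0.45],[-1.0,0.8,0.2,0,0,-8,0.45]],
])

```text
t: 8.6
ee_pos: [553.4, 147.5, 152.5]
orientation: [-0.955, -2.993, 0.0]
ft_force: [0.0, -0.3, -1.0]
width: 39.7
```

Call:
apply_moves([
  [[-1.2,0.7,0.2,0,0,-7,0.45],[-1.2,0.5,0.2,0,0,-8,0.45],[-1.3,0.3,0.2,0,0,-7,0.45],[-1.3,0.2,0.3,0,0,-8,0.45],[0,0,0,0,0,0,0.45],[0,0,0,0,0,0,0.45]],
])

```text
t: 9.2
ee_pos: [605.7, 141.9, 143.3]
orientation: [-0.162, -3.136, 0.0]
ft_force: [-1.0, -0.1, -0.5]
width: 39.6
```

```bash
python3 - <<'E'
from h import *
snap('wrist','w2');st()
for y in(54,0,-54):print(proj('w2',[*fr(TR,86.6,y),92.5]))
E
```

```text
9.25 pos [605.4 141.9 143.4] F [-0.7 -0.   0.5] w 39.4 q [ 0.21  0.53  1.7   0.    0.91 -1.26]
toolx [-0.995  0.103  0.001] y [ 0.103  0.995 -0.   ] z [-0.001 -0.    -1.   ]
[444.1 250.5]
[361.2 250.7]
[278.2 250.9]
```

View pics/w2.png

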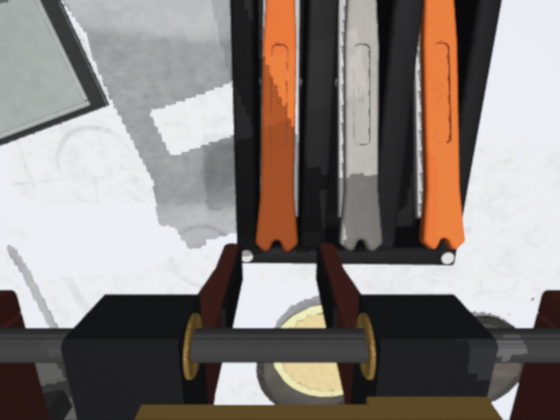

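Lever far ends are at (277,247), (361,247) and (442,247), within 1–2 mm of the prediction. Grasping the right lever.

Call:
apply_moves([
  [[0,0,2.5,0,0,0,0.45],[0,0,2.5,0,0,0,0.45],[0,0,1.4,0,0,0,0.45],[0,0,0,0,0,0,0.2],[0,0,0,0,0,0,0.2],[0,0,0,0,0,0,0.2],[0,0,0,0,0,0,0.2],[0,0,-1.0,0,0,0,0.2],[0,0,-2.0,0,0,0,0.2],[0,0,-3.0,0,0,0,0.2],[0,0,-3.5,0,0,0,0.2]],
])

```text
t: 10.35
ee_pos: [605.8, 141.8, 176.0]
orientation: [-0.156, -3.137, 0.0]
ft_force: [0.6, -0.2, -0.3]
width: 26.8
```

```bash
python3 - <<'E'
from h import *
# sits at lever-far end; G at caddy y=-83, 72 toward -x (near robot)
g=fr(CA,-72,-80);print(g)
plan([(606,142,230,174),(560,0,230,140),(*g,230,102),(*g,120,102)],0.2)
E
```

```text
[ 390.03203933 -217.70865689]
10.35 pos [605.8 141.8 176. ] F [ 0.6 -0.2 -0.3] w 26.8 q [ 0.21  0.49  1.68  0.    0.97 -1.26]
toolx [-0.995  0.099  0.001] y [ 0.099  0.995 -0.   ] z [-0.001 -0.    -1.   ]
[-0.0, 0.0, -2.7, 0, 0, 0, 0.2]
[-0.0, 0.0, -2.7, 0, 0, 0, 0.2]
-- [605.8 141.8 230. ] 174.3
[0.6, -2.9, -0.0, 0, 0, 7, 0.2]
[0.3, -3.0, -0.0, 0, 0, 7, 0.2]
[-0.1, -3.0, -0.0, 0, 0, 7, 0.2]
[-0.4, -2.9, -0.0, 0, 0, 7, 0.2]
[-0.9, -2.9, -0.0, 0, 0, 6, 0.2]
-- [ 5.602e+02 -5.000e-01  2.300e+02] 140.3
[-0.1, -3.9, -0.0, 0, 0, 5, 0.2]
[-0.5, -3.9, -0.0, 0, 0, 6, 0.2]
[-0.9, -3.9, -0.0, 0, 0, 5, 0.2]
[-1.2, -3.8, -0.0, 0, 0, 6, 0.2]
[-1.6, -3.6, -0.0, 0, 0, 5, 0.2]
[-1.8, -3.5, -0.0, 0, 0, 6, 0.2]
[-2.2, -3.2, -0.0, 0, 0, 5, 0.2]
-- [ 389.9 -217.4  230. ] 102.3
[-0.0, 0.0, 3.7, 0, 0, 0, 0.2]
[-0.0, 0.0, 3.6, 0, 0, 0, 0.2]
[-0.0, 0.0, 3.7, 0, 0, 0, 0.2]
-- [ 389.9 -217.4  120. ] 102.3
```

Call:
apply_moves([
  [[0,0,-2.7,0,0,0,0.2],[0,0,-2.7,0,0,0,0.2],[0.6,-2.9,0,0,0,7,0.2],[0.3,-3.0,0,0,0,7,0.2],[-0.1,-3.0,0,0,0,7,0.2],[-0.4,-2.9,0,0,0,7,0.2],[-0.9,-2.9,0,0,0,6,0.2]],
])

```text
t: 11.05
ee_pos: [560.4, -1.3, 230.0]
orientation: [1.073, 2.951, 0.001]
ft_force: [0.2, 0.5, -0.7]
width: 27.0
```

```bash
python3 - <<'E'
from h import *
snap('top','t1')
st()
save('t1',np.load('pics/t1.npz')['img'],(225,110,435,320),2.8)
E
```

```text
11.1 pos [559.1  -4.6 229.8] F [-1.2 -2.8 -0.6] w 26.7 q [-0.03  0.34  1.78 -0.    1.02 -0.89]
toolx [-0.762  0.647 -0.001] y [ 0.647  0.762 -0.001] z [ 0.    -0.002 -1.   ]
```

View pics/t1.png

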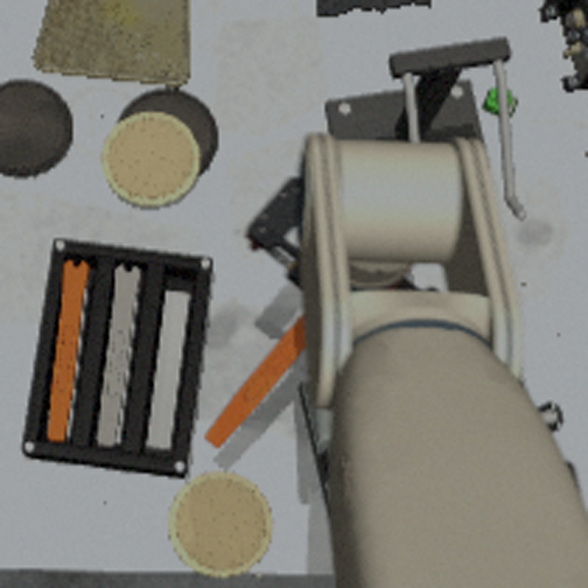

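The picture shows the lever held with its low end at (215,440) and the right pocket emptied. What can be seen of the caddy, the bar end at about (550,415), is where it was. Continuing.

Call:
apply_moves([
  [[-0.1,-3.8,0,0,0,5,0.2],[-0.5,-3.8,0,0,0,6,0.2],[-0.9,-3.8,0,0,0,5,0.2],[-1.2,-3.8,0,0,0,6,0.2],[-1.6,-3.6,0,0,0,5,0.2],[-1.8,-3.5,0,0,0,6,0.2],[-2.2,-3.2,0,0,0,5,0.2],[0,0,2,0,0,0,0.2],[0,0,3,0,0,0,0.2],[0,0,0,0,0,0,0.2],[0,0,0,0,0,0,0.2]],
])

```text
t: 12.2
ee_pos: [392.6, -215.3, 179.2]
orientation: [1.971, 2.446, 0.0]
ft_force: [-0.0, -0.8, 1.4]
width: 26.7
```

```bash
python3 - <<'E'
from h import *
snap('wrist','w3');st()
plan([(*fr(CA,-72,-80),150,102)],.2)
E
```

```text
12.25 pos [ 392.7 -215.3  179.4] F [-0.1 -0.4 -0.4] w 27.0 q [-0.53  0.25  2.06  0.    0.83 -0.74]
toolx [-0.213  0.977 -0.   ] y [0.977 0.213 0.001] z [ 0.001 -0.    -1.   ]
12.25 pos [ 392.7 -215.3  179.4] F [-0.1 -0.4 -0.4] w 27.0 q [-0.53  0.25  2.06  0.    0.83 -0.74]
toolx [-0.213  0.977 -0.   ] y [0.977 0.213 0.001] z [ 0.001 -0.    -1.   ]
[-0.2, -0.3, 2.9, 0, 0, 0, 0.2]
-- [ 390.2 -217.9  150.4] 102.3
```

View pics/w3.png

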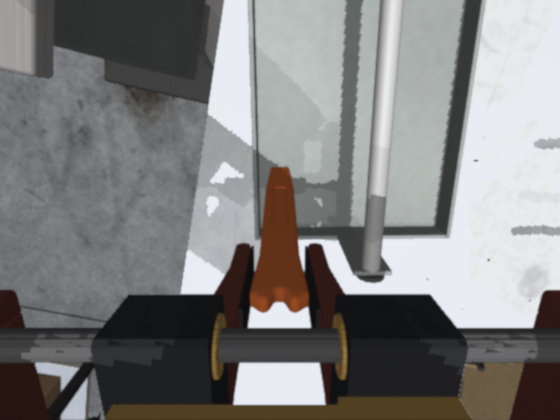

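```bash
python3 - <<'E'
from h import *
o,M=st();G=np.array(o['ee_pos'])+[0,0,5]
d=M[:,0] # toward near end
for p in(20,30,40,50,60,70,80):
    c,s=np.cos(np.radians(p)),np.sin(np.radians(p))
    print(p,[proj('w3',G+L*(d*c-[0,0,s])).tolist() for L in(-15,177,170)])
for y in(-118,118):print([proj('w3',[*fr(CA,x,y),30]).tolist() for x in(-94,94)])
print(proj('w3',[*fr(CA,0,-116),95]),proj('w3',[*fr(CA,0,0),95]))
E
```

```text
12.25 pos [ 392.7 -215.3  179.4] F [-0.1 -0.4 -0.4] w 27.0 q [-0.53  0.25  2.06  0.    0.83 -0.74]
toolx [-0.213  0.977 -0.   ] y [0.977 0.213 0.001] z [ 0.001 -0.    -1.   ]
20 [[280.4, 311.9], [280.0, -71.1], [280.0, -58.0]]
30 [[280.5, 312.9], [279.8, -21.4], [279.8, -11.8]]
40 [[280.5, 312.8], [279.7, 21.7], [279.7, 28.9]]
50 [[280.5, 311.8], [279.5, 60.2], [279.6, 65.7]]
60 [[280.6, 309.6], [279.5, 95.4], [279.5, 99.7]]
70 [[280.6, 306.4], [279.4, 128.4], [279.5, 131.7]]
80 [[280.6, 302.3], [279.4, 159.9], [279.4, 162.3]]
[[253.2, 236.5], [448.9, 236.6]]
[[246.5, -55.5], [496.1, -54.9]]
[368.9 265.8] [382.8 109. ]
```

The caddy is where I measured it: its end wall is at row 236, as predicted. But the grip slackened, and the lever now hangs almost straight down, about 82° by its low end at (281,167). I'll put that low end in the caddy's +y floor corner and swing the top down in an arc.

```bash
cat >> h.py <<'E'
def tocad(p):
    a=np.radians(-CA[1]);d=np.array(p[:2])-CA[0];return np.array([np.cos(a)*d[0]-np.sin(a)*d[1],np.sin(a)*d[0]+np.cos(a)*d[1]]).round(1)
E
python3 - <<'E'
from h import *
o,M=st();print(tocad(o['ee_pos']))
P=[(*fr(CA,-72,-40),196,102),(*fr(CA,-72,85),196,102),(*fr(CA,-72,87),176,102)]
for a in range(76,21,-6):
    c,s=np.cos(np.radians(a)),np.sin(np.radians(a));P.append((*fr(CA,-72,112-175*c),6+175*s-5,102))
plan(P,.2)
E
```

```text
12.25 pos [ 392.7 -215.3  179.4] F [-0.1 -0.4 -0.4] w 27.0 q [-0.53  0.25  2.06  0.    0.83 -0.74]
toolx [-0.213  0.977 -0.   ] y [0.977 0.213 0.001] z [ 0.001 -0.    -1.   ]
[-68.8 -78.2]
12.25 pos [ 392.7 -215.3  179.4] F [-0.1 -0.4 -0.4] w 27.0 q [-0.53  0.25  2.06  0.    0.83 -0.74]
toolx [-0.213  0.977 -0.   ] y [0.977 0.213 0.001] z [ 0.001 -0.    -1.   ]
[1.9, -0.2, -0.8, 0, 0, 0, 0.2]
[1.9, -0.1, -0.9, 0, 0, 0, 0.2]
-- [ 381.7 -178.8  196.4] 102.3
[3.1, 0.0, 0.0, 0, 0, 0, 0.2]
[3.1, 0.0, 0.0, 0, 0, 0, 0.2]
[3.2, 0.0, 0.0, 0, 0, 0, 0.2]
[3.1, 0.0, 0.0, 0, 0, 0, 0.2]
-- [355.1 -56.7 196.4] 102.3
[0.2, 0.0, 2.0, 0, 0, 0, 0.2]
-- [354.6 -54.7 176.4] 102.3
[-1.7, 0.0, 0.6, 0, 0, 0, 0.2]
-- [358.3 -71.3 170.4] 102.3
[-1.8, 0.0, 0.5, 0, 0, 0, 0.2]
-- [362.1 -88.9 165.4] 102.3
[-1.7, 0.0, 0.7, 0, 0, 0, 0.2]
-- [ 365.7 -105.5  158.4] 102.3
[-1.6, 0.0, 0.9, 0, 0, 0, 0.2]
-- [ 369.1 -121.2  149.4] 102.3
[-1.5, -0.0, 1.0, 0, 0, 0, 0.2]
-- [ 372.3 -135.8  139.4] 102.3
[-1.3, -0.0, 1.3, 0, 0, 0, 0.2]
-- [ 375.1 -148.5  126.4] 102.3
[-1.3, -0.0, 1.3, 0, 0, 0, 0.2]
-- [ 377.9 -161.2  113.4] 102.3
[-1.1, -0.0, 1.5, 0, 0, 0, 0.2]
-- [ 380.2 -172.    98.4] 102.3
[-0.9, -0.0, 1.5, 0, 0, 0, 0.2]
-- [ 382.1 -180.8   83.4] 102.3
[-0.8, -0.0, 1.7, 0, 0, 0, 0.2]
-- [ 383.8 -188.6   66.4] 102.3
```

Call:
apply_moves([
  [[1.9,0,-0.8,0,0,0,0.2],[1.9,0,-0.9,0,0,0,0.2],[3.1,0,0,0,0,0,0.2],[3.1,0,0,0,0,0,0.2],[3.2,0,0,0,0,0,0.2],[3.1,0,0,0,0,0,0.2],[0.2,0,1.0,0,0,0,0.2],[0,0,0.5,0,0,0,0.2],[0,0,0,0,0,0,0.2]],
])

```text
t: 13.15
ee_pos: [357.4, -54.3, 180.3]
orientation: [-1.97, -2.446, 0.001]
ft_force: [0.5, -0.4, -1.1]
width: 26.9
```

Call:
apply_moves([
  [[0,0,0.3,0,0,0,0.2],[0,0,0,0,0,0,0.2]],
])

```text
t: 13.35
ee_pos: [357.8, -54.7, 177.6]
orientation: [1.972, 2.445, 0.0]
ft_force: [0.4, -0.5, 0.2]
width: 27.2
```

```bash
python3 - <<'E'
from h import *
snap('wrist','w4',None,1.0);o,M=st();print(tocad(o['ee_pos']))
E
```

```text
13.4 pos [357.7 -54.6 177.7] F [-0.   1.   0.1] w 26.6 q [-0.18  0.13  2.22  0.    0.79 -0.4 ]
toolx [-0.212  0.977 -0.   ] y [0.977 0.212 0.   ] z [ 0. -0. -1.]
[-69.1  86.2]
```

View pics/w4.png

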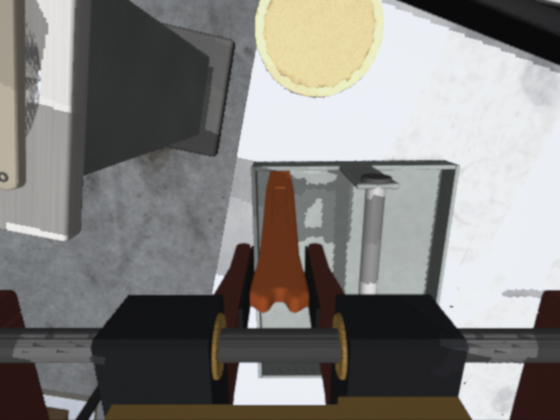

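The low end is at (279,171), right by the end wall's foot. Lowering in the arc.

Call:
apply_moves([
  [[0,0,0.3,0,0,0,0.2],[-1.7,0,0.5,0,0,0,0.2],[-1.8,0,0.5,0,0,0,0.2],[-1.7,0,0.7,0,0,0,0.2],[0,0,0,0,0,0,0.2]],
])

```text
t: 13.9
ee_pos: [371.0, -107.6, 158.5]
orientation: [1.969, 2.441, 0.001]
ft_force: [1.3, -4.9, 13.0]
width: 26.9
```

Call:
apply_moves([
  [[-1.6,0,0.9,0,0,0,0.2],[-1.5,0,1.0,0,0,0,0.2],[-1.3,0,1.3,0,0,0,0.2],[0,0,0,0,0,0,0.2]],
])

```text
t: 14.3
ee_pos: [379.5, -150.3, 125.5]
orientation: [1.971, 2.442, 0.0]
ft_force: [0.7, -4.6, 5.7]
width: 26.7
```

Call:
apply_moves([
  [[-1.3,0,1.3,0,0,0,0.2],[-1.1,0,1.5,0,0,0,0.2],[-0.9,0,1.5,0,0,0,0.2],[-0.8,0,1.5,0,0,0,0.2],[0,0,0,0,0,0,0.2]],
])

```text
t: 14.8
ee_pos: [386.3, -188.6, 66.5]
orientation: [-1.972, -2.444, 0.0]
ft_force: [0.2, -1.8, 0.2]
width: 26.8
```

```bash
python3 - <<'E'
from h import *
snap('wrist','w5',None,1.0);o,M=st();print(tocad(o['ee_pos']))
E
```

```text
14.85 pos [ 386.4 -188.3   67.2] F [ 0.6 -2.   0.8] w 26.9 q [-0.48  0.45  2.15 -0.    0.54 -0.69]
toolx [-0.212  0.977  0.001] y [ 0.977  0.212 -0.001] z [-0.001  0.    -1.   ]
[-69.4 -50.5]
```

View pics/w5.png

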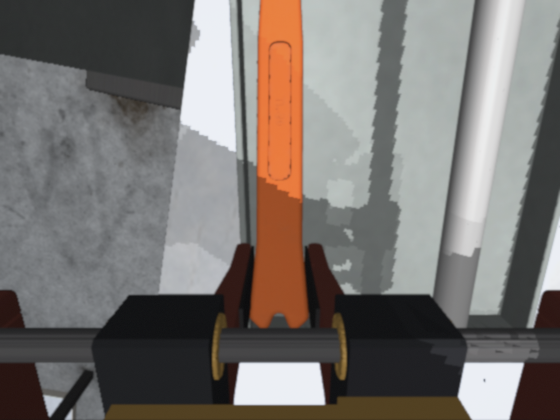

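The lever is down to about 20° in the caddy. Lowering a little more and releasing.

Call:
apply_moves([
  [[-0.4,0,1.2,0,0,0,0.2],[0,0,0,0,0,0,0.45],[0,0,0,0,0,0,0.45],[0,0,0,0,0,0,0.45],[0,0,-3.0,0,0,0,0.45],[0,0,-4.0,0,0,0,0.45],[0,0,-4.0,0,0,0,0.45]],
])

```text
t: 15.55
ee_pos: [386.8, -191.2, 166.8]
orientation: [-1.969, -2.446, 0.0]
ft_force: [-0.1, -0.0, -0.1]
width: 39.9
```

```bash
python3 - <<'E'
from h import *
plan([(500,-20,200,125),(570,120,170,160),(*fr(TR,76,1),145,174)],0.45)
E
```

```text
15.55 pos [ 386.8 -191.2  166.8] F [-0.1 -0.  -0.1] w 39.9 q [-0.49  0.25  2.1   0.    0.8  -0.7 ]
toolx [-0.213  0.977  0.001] y [ 0.977  0.213 -0.001] z [-0.001  0.001 -1.   ]
[2.4, 2.5, -0.6, 0, 0, -4, 0.45]
[2.2, 2.6, -0.5, 0, 0, -4, 0.45]
[2.0, 2.8, -0.6, 0, 0, -4, 0.45]
[1.8, 2.9, -0.5, 0, 0, -4, 0.45]
[1.6, 3.0, -0.6, 0, 0, -3, 0.45]
[1.5, 3.0, -0.5, 0, 0, -4, 0.45]
-- [499.8 -20.5 199.8] 125.3
[1.5, 2.8, 0.6, 0, 0, -7, 0.45]
[1.1, 2.9, 0.6, 0, 0, -7, 0.45]
[0.8, 3.0, 0.6, 0, 0, -7, 0.45]
[0.4, 3.1, 0.6, 0, 0, -7, 0.45]
[-0.0, 3.2, 0.6, 0, 0, -7, 0.45]
-- [569.8 120.2 169.8] 160.3
[-0.4, 2.8, 0.8, 0, 0, -5, 0.45]
[-0.7, 2.8, 0.8, 0, 0, -4, 0.45]
[-0.8, 2.7, 0.9, 0, 0, -5, 0.45]
-- [609.7 195.5 144.8] 174.3
```

Call:
apply_moves([
  [[2.4,2.5,-0.6,0,0,-4,0.45],[2.2,2.6,-0.5,0,0,-4,0.45],[2.0,2.8,-0.6,0,0,-4,0.45],[1.8,2.9,-0.5,0,0,-4,0.45],[1.6,3.0,-0.6,0,0,-3,0.45],[1.5,3.0,-0.5,0,0,-4,0.45],[1.5,2.8,0.6,0,0,-7,0.45],[1.1,2.9,0.6,0,0,-7,0.45],[0.8,3.0,0.6,0,0,-7,0.45],[0.4,3.1,0.6,0,0,-7,0.45],[0,3.2,0.6,0,0,-7,0.45],[-0.4,2.8,0.8,0,0,-5,0.45]],
])

```text
t: 16.75
ee_pos: [584.1, 146.3, 160.9]
orientation: [0.394, 3.116, 0.0]
ft_force: [-0.2, -0.4, 0.3]
width: 39.8
```

Call:
apply_moves([
  [[-0.7,2.8,0.8,0,0,-4,0.45],[-0.8,2.7,0.9,0,0,-5,0.45],[0,0,0,0,0,0,0.45],[0,0,0,0,0,0,0.45]],
])

```text
t: 17.15
ee_pos: [609.7, 195.2, 143.4]
orientation: [-0.156, -3.137, 0.001]
ft_force: [0.7, -0.4, 0.0]
width: 39.2
```

```bash
python3 - <<'E'
from h import *
plan([(*fr(TR,76,1),80,174)],0.45)
snap('wrist','w6');snap('top','t2',(225,110,435,320),2.8)
a=np.load('pics/w6.npz')['img'][:400];b=cv2.imread('pics/t2.png');b=cv2.resize(b,(400,400));cv2.imwrite('pics/m2.png',np.hstack([cv2.resize(a,(400,400)),b]))
print(proj('w6',[*fr(TR,86.6,0),92.5]))
E
```

```text
17.15 pos [609.7 195.2 143.4] F [ 0.7 -0.4  0. ] w 39.2 q [ 0.29  0.56  1.65 -0.    0.93 -1.18]
toolx [-0.995  0.099  0.001] y [ 0.099  0.995 -0.001] z [-0.001 -0.001 -1.   ]
[-0.0, 0.0, 3.2, 0, 0, 0, 0.45]
[-0.0, 0.1, 3.1, 0, 0, 0, 0.45]
-- [609.8 196.2  80.4] 174.3
[278.9 252.7]
```

View pics/m2.png

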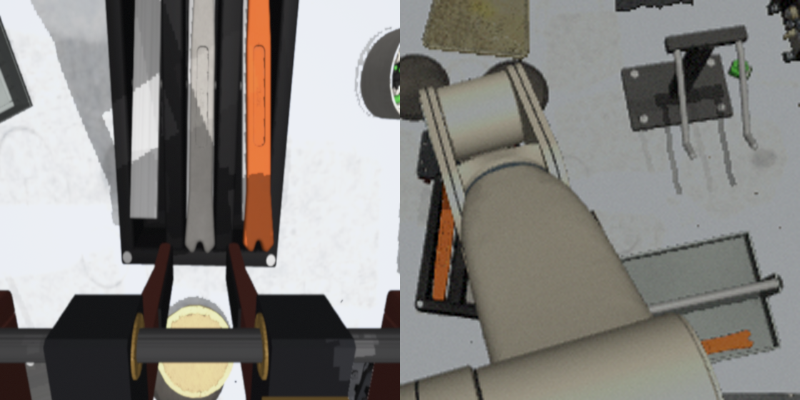

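The left half shows the middle lever's end at (200,247), between the fingers. The right half shows the first lever lying in the caddy and the caddy unmoved.

Call:
apply_moves([
  [[0,0,2.5,0,0,0,0.45],[0,0,2.5,0,0,0,0.45],[0,0,1.3,0,0,0,0.45],[0,0,0,0,0,0,0.2],[0,0,0,0,0,0,0.2],[0,0,0,0,0,0,0.2],[0,0,0,0,0,0,0.2],[0,0,-1.0,0,0,0,0.2],[0,0,-2.0,0,0,0,0.2],[0,0,-3.0,0,0,0,0.2],[0,0,-3.5,0,0,0,0.2],[0,0,-3.5,0,0,0,0.2]],
])

```text
t: 18.45
ee_pos: [610.3, 195.0, 212.9]
orientation: [0.156, 3.137, 0.0]
ft_force: [0.5, 0.7, -1.3]
width: 26.9
```

```bash
python3 - <<'E'
from h import *
g=fr(CA,54,-78)
plan([(590,70,235,155),(540,-80,235,125),(*g,235,102),(*g,135,102)],0.2)
E
```

```text
18.45 pos [610.3 195.  212.9] F [ 0.5  0.7 -1.3] w 26.9 q [ 0.29  0.47  1.61 -0.    1.06 -1.18]
toolx [-0.995  0.099 -0.001] y [0.099 0.995 0.   ] z [ 0.001  0.    -1.   ]
[0.2, -3.2, -0.6, 0, 0, 5, 0.2]
[-0.1, -3.2, -0.5, 0, 0, 5, 0.2]
[-0.3, -3.1, -0.6, 0, 0, 5, 0.2]
[-0.7, -3.1, -0.5, 0, 0, 4, 0.2]
-- [590.3  69.5 234.9] 155.3
[-0.4, -3.9, -0.0, 0, 0, 8, 0.2]
[-1.0, -3.8, -0.0, 0, 0, 7, 0.2]
[-1.4, -3.7, -0.0, 0, 0, 8, 0.2]
[-1.9, -3.5, -0.0, 0, 0, 7, 0.2]
-- [539.6 -80.  234.9] 125.3
[-2.5, -2.8, -0.0, 0, 0, 8, 0.2]
[-2.8, -2.5, -0.0, 0, 0, 8, 0.2]
[-3.1, -2.0, -0.0, 0, 0, 7, 0.2]
-- [ 513.1 -188.8  234.9] 102.3
[-0.0, -0.0, 3.3, 0, 0, 0, 0.2]
[-0.0, -0.0, 3.3, 0, 0, 0, 0.2]
[-0.0, -0.0, 3.4, 0, 0, 0, 0.2]
-- [ 513.1 -188.8  134.9] 102.3
```

Call:
apply_moves([
  [[0.2,-3.2,-0.6,0,0,5,0.2],[-0.1,-3.2,-0.5,0,0,5,0.2],[-0.3,-3.1,-0.6,0,0,5,0.2],[-0.7,-3.1,-0.5,0,0,4,0.2],[-0.4,-3.9,0,0,0,8,0.2],[-1.0,-3.8,0,0,0,7,0.2],[-1.4,-3.7,0,0,0,8,0.2],[-1.9,-3.5,0,0,0,7,0.2],[-2.5,-2.8,0,0,0,8,0.2],[-2.8,-2.5,0,0,0,8,0.2],[-3.1,-2.0,0,0,0,7,0.2],[0,0,0,0,0,0,0.2]],
])

```text
t: 19.65
ee_pos: [512.6, -192.2, 233.9]
orientation: [1.977, 2.439, -0.0]
ft_force: [-0.3, 0.3, -1.0]
width: 26.8
```

```bash
python3 - <<'E'
from h import *
snap('wrist','w7');o,M=st();print(tocad(o['ee_pos']))
G=np.array(o['ee_pos'])+[0,0,5];d=M[:,0]
for p in(20,80):
    c,s=np.cos(np.radians(p)),np.sin(np.radians(p));print(p,[proj('w7',G+L*(d*c-[0,0,s])).tolist() for L in(-15,60,100)])
print([proj('w7',[*fr(CA,x,-118),30]).tolist() for x in(-94,94)],proj('w7',[*fr(CA,0,-116),95]))
E
```

```text
19.7 pos [ 512.9 -190.4  233.7] F [-0.4 -0.4 -0.4] w 27.4 q [-0.38  0.31  1.81  0.    1.02 -0.59]
toolx [-0.21   0.978 -0.001] y [0.978 0.21  0.001] z [ 0.001 -0.    -1.   ]
[ 53.9 -79.3]
20 [[281.7, 308.5], [280.9, 153.1], [280.6, 73.2]]
80 [[281.9, 298.7], [280.6, 216.8], [280.2, 191.1]]
[[147.0, 216.1], [315.8, 215.2]] [221.9 236. ]
```

View pics/w7.png

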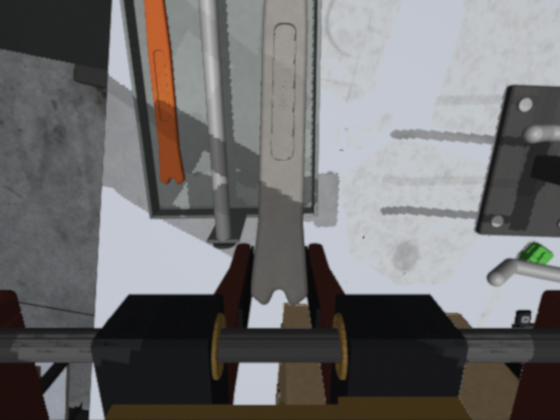

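The grey lever is still at about 20° and the caddy wall is as predicted. The first lever lies flat along the wall. Lowering and releasing.

Call:
apply_moves([
  [[0,0,3.5,0,0,0,0.2],[0,0,3.5,0,0,0,0.2],[0,0,3.5,0,0,0,0.2],[0,0,3.0,0,0,0,0.2],[0,0,2.0,0,0,0,0.2],[0,0,1.0,0,0,0,0.2],[0,0,0.7,0,0,0,0.2],[0,0,0,0,0,0,0.2]],
])

```text
t: 20.5
ee_pos: [513.6, -188.3, 60.8]
orientation: [-1.97, -2.447, -0.0]
ft_force: [0.4, 0.3, 0.9]
width: 27.1
```

Call:
apply_moves([
  [[0,0,0.5,0,0,0,0.2],[0,0,0,0,0,0,0.45],[0,0,0,0,0,0,0.45],[0,0,0,0,0,0,0.45],[0,0,-3.0,0,0,0,0.45],[0,0,-4.0,0,0,0,0.45],[0,0,-4.0,0,0,0,0.45]],
])

```text
t: 21.2
ee_pos: [512.7, -188.6, 166.7]
orientation: [-1.97, -2.446, 0.001]
ft_force: [0.1, -1.2, 1.0]
width: 39.0
```

```bash
python3 - <<'E'
from h import *
snap('wrist','w8')
plan([(530,-20,200,125),(580,140,180,160),(*fr(TR,76,55),150,174)],0.45)
E
```

```text
21.25 pos [ 516.3 -190.   173.2] F [ 1.9 -1.2  3.7] w 39.2 q [-0.37  0.4   1.85  0.    0.89 -0.59]
toolx [-0.213  0.977 -0.005] y [0.977 0.213 0.007] z [ 0.008 -0.003 -1.   ]
[3.3, 1.0, -0.5, 0, 0, -5, 0.45]
[3.2, 1.3, -0.5, 0, 0, -4, 0.45]
[3.0, 1.5, -0.6, 0, 0, -5, 0.45]
[2.9, 1.7, -0.5, 0, 0, -4, 0.45]
[2.8, 2.0, -0.6, 0, 0, -5, 0.45]
-- [530.5 -20.  200.2] 125.3
[2.0, 2.7, 0.4, 0, 0, -7, 0.45]
[1.7, 2.9, 0.4, 0, 0, -7, 0.45]
[1.4, 3.1, 0.4, 0, 0, -7, 0.45]
[1.0, 3.2, 0.4, 0, 0, -7, 0.45]
[0.5, 3.2, 0.4, 0, 0, -7, 0.45]
-- [580.  139.7 180.2] 160.3
[0.1, 3.9, 1.0, 0, 0, -5, 0.45]
[-0.2, 3.8, 1.0, 0, 0, -4, 0.45]
[-0.5, 3.8, 1.0, 0, 0, -5, 0.45]
-- [615.8 249.4 150.2] 174.3
```

View pics/w8.png

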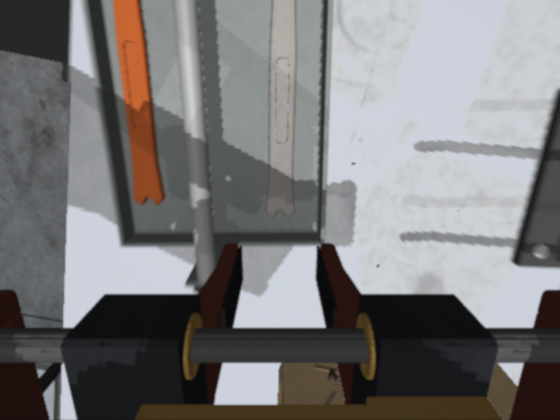

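The grey lever lies flat in the caddy beside the bar. Now the third lever.

Call:
apply_moves([
  [[3.3,1.0,-0.5,0,0,-5,0.45],[3.2,1.3,-0.5,0,0,-4,0.45],[3.0,1.5,-0.6,0,0,-5,0.45],[2.9,1.7,-0.5,0,0,-4,0.45],[2.8,2.0,-0.6,0,0,-5,0.45],[2.0,2.7,0.4,0,0,-7,0.45],[1.7,2.9,0.4,0,0,-7,0.45],[1.4,3.1,0.4,0,0,-7,0.45],[1.0,3.2,0.4,0,0,-7,0.45],[0.5,3.2,0.4,0,0,-7,0.45],[0.1,3.9,1.0,0,0,-5,0.45],[-0.2,3.8,1.0,0,0,-4,0.45]],
])

```text
t: 22.45
ee_pos: [601.2, 215.7, 152.7]
orientation: [0.288, 3.127, 0.001]
ft_force: [0.5, -1.0, 0.1]
width: 39.6
```

Call:
apply_moves([
  [[-0.5,3.8,1.0,0,0,-5,0.45],[0,0,0,0,0,0,0.45],[0,0,0,0,0,0,0.45],[0,0,0,0,0,0,0.45]],
])

```text
t: 22.85
ee_pos: [612.3, 249.7, 142.7]
orientation: [-0.158, -3.137, 0.001]
ft_force: [-0.3, -0.5, 0.5]
width: 39.8
```

```bash
python3 - <<'E'
from h import *
snap('wrist','w9');snap('top','t3')
plan([(*fr(TR,76,55),80,174)],0.45)
im=np.load('pics/w9.npz')['img'].astype(int)
m=(im[...,2]>im[...,0]+60)&(im[...,2]>120); ys,xs=np.nonzero(m[200:255,230:340]);print('orange',xs.min()+230,xs.max()+230,ys.max()+200,len(xs))
print(proj('w9',[*fr(TR,86.6,54),92.5]))
# caddy visible part: diff t3 vs t2
for f in('t0','t2','t3'):
    d=np.load('pics/'+f+'.npz')['img'][225:305,395:430].astype(int)
    if f=='t0':r=d
    else:print(f,np.abs(d-r).mean().round(2))
E
```

```text
22.95 pos [612.6 249.4 143.1] F [0.2 0.3 0.1] w 39.5 q [ 0.37  0.58  1.6  -0.    0.95 -1.1 ]
toolx [-0.995  0.101 -0.   ] y [ 0.101  0.995 -0.   ] z [ 0. -0. -1.]
[-0.1, 0.0, 3.2, 0, 0, 0, 0.45]
[-0.2, 0.1, 3.1, 0, 0, 0, 0.45]
-- [615.7 250.1  80.1] 174.2
orange 260 299 254 1827
[278.3 257.2]
t2 7.42
t3 9.03
```

Call:
apply_moves([
  [[-0.2,0,2.5,0,0,0,0.45],[0,0,2.5,0,0,0,0.45],[0,0,1.3,0,0,0,0.45],[0,0,0,0,0,0,0.2],[0,0,0,0,0,0,0.2],[0,0,0,0,0,0,0.2],[0,0,0,0,0,0,0.2],[0,0,-1.0,0,0,0,0.2],[0,0,-2.0,0,0,0,0.2],[0,0,-3.0,0,0,0,0.2],[0,0,-3.5,0,0,0,0.2],[0,0,-3.5,0,0,0,0.2]],
])

```text
t: 24.15
ee_pos: [614.9, 251.0, 212.4]
orientation: [0.156, 3.136, 0.002]
ft_force: [-0.2, 0.0, -0.7]
width: 27.4
```

```bash
python3 - <<'E'
from h import *
for f,pts in(('w7',[(172,182),(155,10)]),('w8',[(148,201),(128,10),(280,212),(284,10)])):
    for p in pts: print(f,p,tocad(ray(f,*p,13)))
g=fr(CA,-40,-78)
plan([(590,70,235,155),(500,-90,235,125),(*g,235,102)],0.2)
snap('top','t4',(225,110,435,320),2.8)
E
```

```text
w7 (172, 182) [-67.9 -83.1]
w7 (155, 10) [-67.5  89.3]
w8 (148, 201) [-69.9 -83.2]
w8 (128, 10) [-67.9  76.2]
w8 (280, 212) [ 54.6 -94. ]
w8 (284, 10) [57.3 76.4]
24.15 pos [614.9 251.  212.4] F [-0.2  0.  -0.7] w 27.4 q [ 0.37  0.51  1.56  0.    1.08 -1.1 ]
toolx [-0.995  0.099 -0.001] y [0.099 0.995 0.001] z [ 0.002  0.001 -1.   ]
[0.1, -3.7, -0.5, 0, 0, 4, 0.2]
[-0.1, -3.6, -0.4, 0, 0, 4, 0.2]
[-0.4, -3.6, -0.5, 0, 0, 4, 0.2]
[-0.6, -3.6, -0.4, 0, 0, 4, 0.2]
[-0.9, -3.6, -0.5, 0, 0, 3, 0.2]
-- [590.4  69.8 235.4] 155.3
[0.3, -3.7, 0.0, 0, 0, 6, 0.2]
[-0.1, -3.7, 0.0, 0, 0, 6, 0.2]
[-0.4, -3.6, 0.0, 0, 0, 6, 0.2]
[-0.8, -3.6, 0.0, 0, 0, 6, 0.2]
[-1.3, -3.4, 0.0, 0, 0, 6, 0.2]
-- [500.4 -90.2 235.4] 125.3
[-1.3, -3.3, 0.0, 0, 0, 6, 0.2]
[-1.6, -3.2, 0.0, 0, 0, 6, 0.2]
[-1.9, -3.0, 0.0, 0, 0, 6, 0.2]
[-2.3, -2.8, 0.0, 0, 0, 5, 0.2]
-- [ 421.  -209.1  235.4] 102.3
```

Call:
apply_moves([
  [[0.1,-3.7,-0.5,0,0,4,0.2],[-0.1,-3.6,-0.4,0,0,4,0.2],[-0.4,-3.6,-0.5,0,0,4,0.2],[-0.6,-3.6,-0.4,0,0,4,0.2],[-0.9,-3.6,-0.5,0,0,3,0.2],[0.3,-3.7,0,0,0,6,0.2],[-0.1,-3.7,0,0,0,6,0.2],[-0.4,-3.6,0,0,0,6,0.2],[-0.8,-3.6,0,0,0,6,0.2],[-1.3,-3.4,0,0,0,6,0.2],[-1.3,-3.3,0,0,0,6,0.2],[-1.6,-3.2,0,0,0,6,0.2]],
])

```text
t: 25.4
ee_pos: [460.6, -151.2, 234.0]
orientation: [1.731, 2.618, 0.002]
ft_force: [0.5, -0.6, -0.1]
width: 26.5
```

Call:
apply_moves([
  [[-1.9,-3.0,0,0,0,6,0.2],[-2.3,-2.8,0,0,0,5,0.2],[0,0,0,0,0,0,0.2],[0,0,0,0,0,0,0.2]],
])

```text
t: 25.8
ee_pos: [421.0, -210.2, 233.7]
orientation: [1.971, 2.444, 0.002]
ft_force: [0.3, 0.5, -0.6]
width: 26.6
```

```bash
python3 - <<'E'
from h import *
snap('wrist','w10');o,M=st();print(tocad(o['ee_pos']))
plan([(*fr(CA,-42,-78),62,102)],.2)
print([proj('w10',[*fr(CA,x,-118),30]).tolist() for x in(-94,94)],proj('w10',[*fr(CA,0,-116),95]))
E
```

```text
25.85 pos [ 421.3 -209.7  233.5] F [-0.5  0.2 -1. ] w 27.1 q [-0.49  0.2   1.97  0.    0.98 -0.7 ]
toolx [-0.213  0.977 -0.001] y [0.977 0.213 0.002] z [ 0.002 -0.    -1.   ]
[-39.7 -78.7]
25.85 pos [ 421.3 -209.7  233.5] F [-0.5  0.2 -1. ] w 27.1 q [-0.49  0.2   1.97  0.    0.98 -0.7 ]
toolx [-0.213  0.977 -0.001] y [0.977 0.213 0.002] z [ 0.002 -0.    -1.   ]
[0.0, -0.0, 3.4, 0, 0, 0, 0.2]
[0.0, -0.1, 3.4, 0, 0, 0, 0.2]
[0.0, -0.0, 3.5, 0, 0, 0, 0.2]
[0.0, -0.1, 3.4, 0, 0, 0, 0.2]
[0.1, -0.0, 3.5, 0, 0, 0, 0.2]
-- [ 419.1 -209.1   61.5] 102.3
[[230.5, 217.1], [398.9, 217.0]] [322.3 237.5]
```

View pics/w10.png

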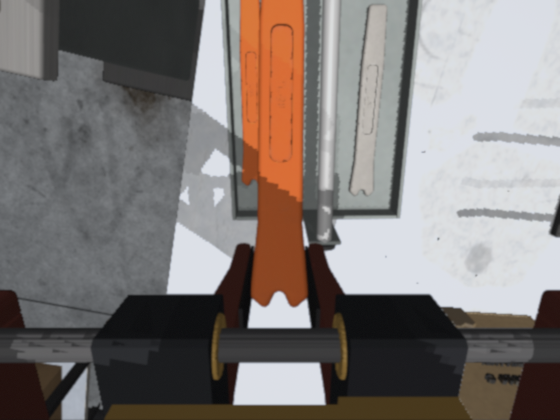

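The third lever is held at the right tilt and the caddy is in place (end wall at row 216). Lowering and releasing with a small opening, because the bar is close.

Call:
apply_moves([
  [[0,-0.3,3.4,0,0,0,0.2],[0,0,3.4,0,0,0,0.2],[0,0,3.5,0,0,0,0.2],[0,0,3.0,0,0,0,0.2],[0,0,2.0,0,0,0,0.2],[0,0,1.0,0,0,0,0.2],[0,0,0.7,0,0,0,0.2],[0,0,0,0,0,0,0.2]],
])

```text
t: 26.65
ee_pos: [418.2, -209.9, 62.6]
orientation: [-1.97, -2.447, -0.0]
ft_force: [-0.2, 1.2, 0.8]
width: 27.3
```

Call:
apply_moves([
  [[0,0,0.4,0,0,0,0.2],[0,0,0,0,0,0,0.38],[0,0,0,0,0,0,0.38],[0,0,0,0,0,0,0.38],[0,0,-2.0,0,0,0,0.38],[0,0,-3.0,0,0,0,0.38],[0,0,-3.0,0,0,0,0.38],[0,0,-3.0,0,0,0,0],[0,0,0,0,0,0,0],[0,0,0,0,0,0,0]],
])

```text
t: 27.65
ee_pos: [418.0, -210.5, 169.3]
orientation: [1.97, 2.445, 0.001]
ft_force: [-0.4, -0.4, 0.3]
width: 12.9
```

```bash
python3 - <<'E'
from h import *
snap('wrist','w11')
# rockers' raised far end: press at x=65; tip edge
plan([(500,-20,200,95),(560,100,180,84),(*fr(TR,62,-54),110,84)],0)
E
```

```text
27.7 pos [ 417.3 -210.2  168.4] F [-0.4  0.7 -0.4] w 9.2 q [-0.49  0.3   2.02  0.    0.82 -0.71]
toolx [-0.213  0.977  0.   ] y [ 0.977  0.213 -0.   ] z [-0.  0. -1.]
[2.8, 2.0, -0.5, 0, 0, 1, 0]
[2.8, 2.0, -0.5, 0, 0, 1, 0]
[2.9, 1.9, -0.5, 0, 0, 1, 0]
[2.9, 1.9, -0.6, 0, 0, 1, 0]
[2.9, 1.8, -0.5, 0, 0, 2, 0]
[3.1, 1.7, -0.6, 0, 0, 1, 0]
-- [499.7 -19.6 200.4] 95.3
[2.8, 1.8, 0.5, 0, 0, 3, 0]
[2.9, 1.6, 0.5, 0, 0, 3, 0]
[3.0, 1.5, 0.5, 0, 0, 3, 0]
[3.2, 1.3, 0.5, 0, 0, 2, 0]
-- [560.3 100.4 180.4] 84.3
[1.5, 0.9, 2.3, 0, 0, 0, 0]
[1.5, 0.8, 2.4, 0, 0, 0, 0]
[1.5, 0.9, 2.3, 0, 0, 0, 0]
-- [590.7 142.6 110.4] 84.3
```

View pics/w11.png

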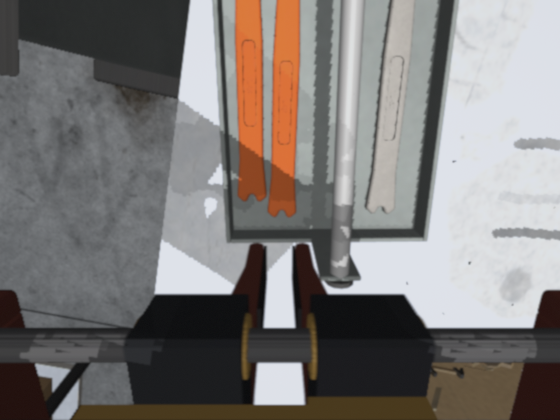

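All three levers lie flat in the caddy: orange at (250,195) and (282,212), grey at (380,208). Now to level the rockers.

Call:
apply_moves([
  [[2.8,2.0,-0.5,0,0,1,0],[2.8,2.0,-0.5,0,0,1,0],[2.9,1.9,-0.5,0,0,1,0],[2.9,1.9,-0.6,0,0,1,0],[2.9,1.8,-0.5,0,0,2,0],[3.1,1.7,-0.6,0,0,1,0],[2.8,1.8,0.5,0,0,3,0],[2.9,1.6,0.5,0,0,3,0],[3.0,1.5,0.5,0,0,3,0],[3.2,1.3,0.5,0,0,2,0]],
])

```text
t: 28.7
ee_pos: [560.2, 101.4, 178.6]
orientation: [-2.33, -2.105, 0.004]
ft_force: [0.8, 0.2, 0.9]
width: 0.6
```

Call:
apply_moves([
  [[1.5,0.9,2.3,0,0,0,0],[1.5,0.8,2.4,0,0,0,0],[1.5,0.9,2.3,0,0,0,0],[0,0,0,0,0,0,0],[0,0,0,0,0,0,0]],
])

```text
t: 29.2
ee_pos: [589.7, 142.2, 109.1]
orientation: [-2.327, -2.108, 0.005]
ft_force: [-1.2, 0.9, 1.1]
width: 0.4
```

```bash
python3 - <<'E'
from h import *
plan([(*fr(TR,62,-53),60,84)],0)
E
```

```text
29.2 pos [589.7 142.2 109.1] F [-1.2  0.9  1.1] w 0.4 q [ 0.22  0.56  1.74 -0.    0.84  0.32]
toolx [ 0.099  0.995 -0.001] y [ 0.995 -0.099 -0.004] z [-0.004 -0.001 -1.   ]
[0.1, 0.0, 2.5, 0, 0, 0, 0]
[0.1, 0.1, 2.4, 0, 0, 0, 0]
-- [590.9 144.1  60.1] 84.3
```

Call:
apply_moves([
  [[0.15,0,1.5,0,0,0,0],[0,0,0.7,0,0,0,0],[0,0,0.7,0,0,0,0],[0,0,0.7,0,0,0,0],[0,0,0.7,0,0,0,0],[0,0,0.5,0,0,0,0],[0,0,0.3,0,0,0,0],[0,0,0,0,0,0,0]],
])

```text
t: 30.0
ee_pos: [590.7, 143.9, 59.1]
orientation: [-2.329, -2.108, 0.001]
ft_force: [-0.0, -0.2, 0.3]
width: 0.4
```

Call:
apply_moves([
  [[0,0,0.1,0,0,0,0]],
])

```text
t: 30.1
ee_pos: [590.9, 144.0, 58.6]
orientation: [-2.329, -2.108, 0.001]
ft_force: [-0.5, -0.1, 1.0]
width: 0.5
```

Call:
apply_moves([
  [[0,0,0.1,0,0,0,0]],
])

```text
t: 30.2
ee_pos: [590.9, 144.0, 57.7]
orientation: [-2.329, -2.108, 0.001]
ft_force: [-0.8, -1.1, 1.1]
width: 0.4
```

Call:
apply_moves([
  [[0,0,0.1,0,0,0,0]],
])

```text
t: 30.3
ee_pos: [590.9, 144.0, 56.7]
orientation: [-2.329, -2.108, 0.001]
ft_force: [-1.0, -0.0, 1.4]
width: 0.7
```

Call:
apply_moves([
  [[0,0,0.1,0,0,0,0]],
])

```text
t: 30.4
ee_pos: [591.0, 144.1, 55.9]
orientation: [-2.329, -2.108, 0.001]
ft_force: [-3.1, -0.1, 10.5]
width: 0.4
```

Call:
apply_moves([
  [[0,0,0.1,0,0,0,0]],
])

```text
t: 30.5
ee_pos: [591.0, 144.0, 55.6]
orientation: [-2.329, -2.108, 0.001]
ft_force: [-5.9, -0.9, 18.6]
width: 0.5
```

There's a hard stop at level (18.6 N at 55.6 mm). Same for the other two.

Call:
apply_moves([
  [[0,0,-2.5,0,0,0,0],[0,0,-2.7,0,0,0,0],[2.7,0,0,0,0,0,0],[2.7,0,0,0,0,0,0],[0,0,1.3,0,0,0,0],[0,0,0.7,0,0,0,0],[0,0,0.7,0,0,0,0],[0,0,0.7,0,0,0,0],[0,0,0.7,0,0,0,0],[0,0,0.6,0,0,0,0],[0,0,0.3,0,0,0,0],[0,0,0.1,0,0,0,0]],
])

```text
t: 31.7
ee_pos: [596.3, 197.3, 55.9]
orientation: [-2.329, -2.108, 0.002]
ft_force: [-3.0, -2.2, 13.1]
width: 0.1
```

Call:
apply_moves([
  [[0,0,0.1,0,0,0,0]],
])

```text
t: 31.8
ee_pos: [596.3, 197.4, 55.6]
orientation: [-2.329, -2.108, 0.001]
ft_force: [-5.0, -3.4, 17.9]
width: 0.7
```

Call:
apply_moves([
  [[0,0,0.1,0,0,0,0],[0,0,0,0,0,0,0]],
])

```text
t: 32.0
ee_pos: [596.4, 197.4, 55.6]
orientation: [-2.329, -2.108, 0.001]
ft_force: [-4.9, -3.7, 18.8]
width: 0.6
```

Call:
apply_moves([
  [[0,0,-2.5,0,0,0,0],[0,0,-2.7,0,0,0,0],[2.7,0,0,0,0,0,0],[2.7,0,0,0,0,0,0],[0,0,1.3,0,0,0,0],[0,0,0.7,0,0,0,0],[0,0,0.7,0,0,0,0],[0,0,0.7,0,0,0,0],[0,0,0.7,0,0,0,0],[0,0,0.6,0,0,0,0],[0,0,0.3,0,0,0,0],[0,0,0.1,0,0,0,0]],
])

```text
t: 33.2
ee_pos: [601.8, 251.0, 55.6]
orientation: [-2.329, -2.108, 0.002]
ft_force: [-4.3, -3.1, 17.8]
width: 0.0
```

Call:
apply_moves([
  [[0,0,0.1,0,0,0,0],[0,0,0,0,0,0,0]],
])

```text
t: 33.4
ee_pos: [601.8, 251.0, 55.6]
orientation: [2.329, 2.108, -0.001]
ft_force: [-6.3, -5.0, 18.3]
width: 0.4
```

Call:
apply_moves([
  [[0,0,-3,0,0,0,0],[0,0,-4,0,0,0,0],[0,0,-4,0,0,0,0],[0,0,-4,0,0,0,0.6],[0,0,0,0,0,0,0.6]],
])

```text
t: 33.9
ee_pos: [604.8, 252.6, 209.7]
orientation: [2.327, 2.106, 0.014]
ft_force: [-0.1, 0.1, 0.8]
width: 12.8
```

```bash
python3 - <<'E'
from h import *
snap('top','t5');snap('side','s5')
a=np.load('pics/t5.npz')['img'][110:320,225:435];b=np.load('pics/s5.npz')['img'][200:290,180:330]
a=cv2.resize(a,(588,588),interpolation=cv2.INTER_CUBIC);cv2.imwrite('pics/t5.png',a)
cv2.imwrite('pics/s5.png',cv2.resize(b,None,fx=4,fy=4,interpolation=cv2.INTER_CUBIC))
st()
E
```

```text
34.0 pos [602.  251.5 204.4] F [ 1.4 -0.  -0.2] w 21.0 q [0.38 0.5  1.59 0.   1.05 0.48]
toolx [0.099 0.995 0.001] y [ 0.995 -0.099  0.001] z [ 0.001  0.001 -1.   ]
```

View pics/t5.png

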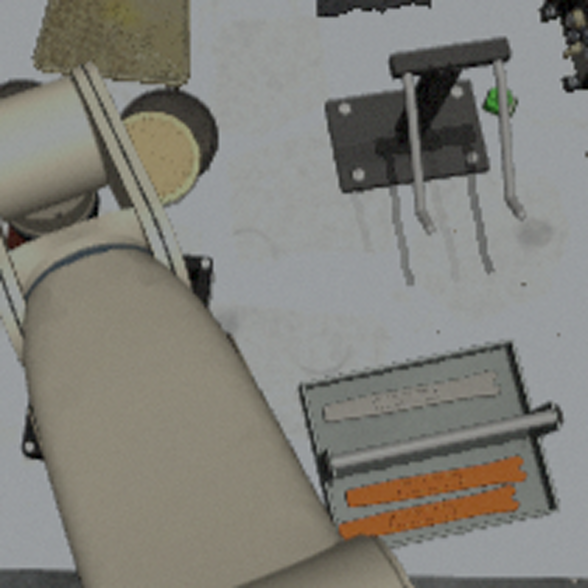

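Top view: the caddy hasn't moved (corners (301,386) and (512,344)), it holds all three levers, and the right-hand pocket edge is level. Going to the handle bar.

```bash
python3 - <<'E'
from h import *
plan([(520,60,215,94),(443.5,-124.3,210,102)],0.6)
print(fr(ST,-135,0),fr(ST,-250,0))
E
```

```text
34.0 pos [602.  251.5 204.4] F [ 1.4 -0.  -0.2] w 21.0 q [0.38 0.5  1.59 0.   1.05 0.48]
toolx [0.099 0.995 0.001] y [ 0.995 -0.099  0.001] z [ 0.001  0.001 -1.   ]
[-3.3, -1.0, -0.2, 0, 0, -2, 0.6]
[-3.3, -1.2, -0.2, 0, 0, -2, 0.6]
[-3.2, -1.3, -0.2, 0, 0, -1, 0.6]
[-3.2, -1.3, -0.2, 0, 0, -2, 0.6]
[-3.2, -1.4, -0.1, 0, 0, -1, 0.6]
[-3.1, -1.5, -0.2, 0, 0, -2, 0.6]
-- [520.3  60.2 215.4] 94.3
[-3.6, -1.8, 0.1, 0, 0, -2, 0.6]
[-3.5, -1.9, 0.1, 0, 0, -1, 0.6]
[-3.5, -2.0, 0.1, 0, 0, -2, 0.6]
[-3.4, -2.1, 0.1, 0, 0, -1, 0.6]
[-3.3, -2.2, 0.1, 0, 0, -2, 0.6]
-- [ 443.6 -124.6  210.4] 102.3
[ 666.0920707  -139.87450802] [ 552.87420501 -160.04168152]
```

View pics/s5.png

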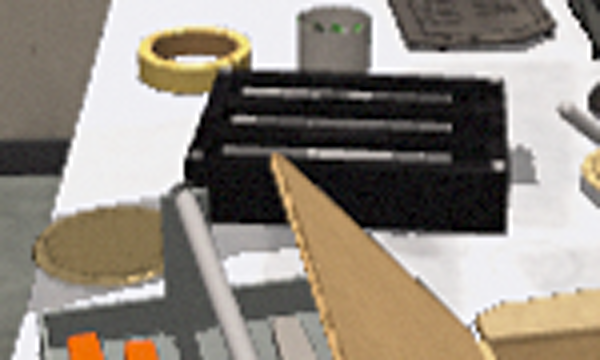

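The side view shows all three pocket floors level (rows 95, 125 and 155).

Call:
apply_moves([
  [[-3.3,-1.0,-0.2,0,0,-2,0.6],[-3.3,-1.2,-0.2,0,0,-2,0.6],[-3.2,-1.3,-0.2,0,0,-1,0.6],[-3.2,-1.3,-0.2,0,0,-2,0.6],[-3.2,-1.4,-0.1,0,0,-1,0.6],[-3.1,-1.5,-0.2,0,0,-2,0.6],[-3.6,-1.8,0.1,0,0,-2,0.6],[-3.5,-1.9,0.1,0,0,-1,0.6],[-3.5,-2.0,0.1,0,0,-2,0.6],[-3.4,-2.1,0.1,0,0,-1,0.6],[-3.3,-2.2,0.1,0,0,-2,0.6],[0,0,0,0,0,0,0.6]],
])

```text
t: 35.2
ee_pos: [440.5, -127.1, 207.7]
orientation: [-1.972, -2.44, 0.004]
ft_force: [0.5, -0.1, 0.5]
width: 52.9
```

```bash
python3 - <<'E'
from h import *
plan([(443.5,-124.3,90,102)],.6);snap('wrist','w12')
print([proj('w12',[*fr(CA,x,118),30]).tolist() for x in(-94,94)],proj('w12',[*fr(CA,0,116),95]),proj('w12',[*fr(CA,0,60),102]))
E
```

```text
35.2 pos [ 440.5 -127.1  207.7] F [ 0.5 -0.1  0.5] w 52.9 q [-0.31  0.22  2.01 -0.    0.92 -0.52]
toolx [-0.21   0.978  0.002] y [ 0.978  0.21  -0.004] z [-0.005  0.001 -1.   ]
[0.1, 0.1, 3.9, 0, 0, 0, 0.6]
[0.1, 0.1, 3.9, 0, 0, 0, 0.6]
[0.0, 0.2, 4.0, 0, 0, 0, 0.6]
-- [ 444.  -124.3   89.7] 102.1
[[179.8, 60.1], [388.2, 59.6]] [284.9  50.8] [284.7 131.4]
```

View pics/w12.png

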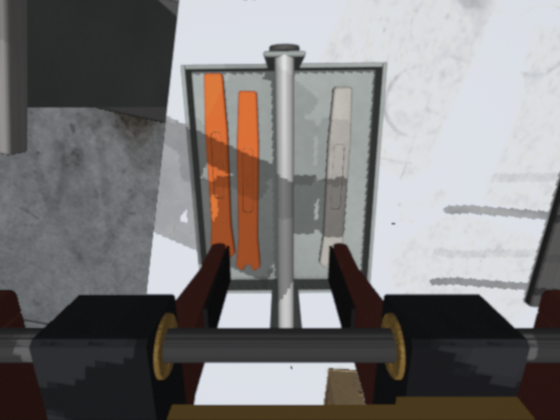

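The bar runs down column 285, between the fingers, and the caddy is where expected. Lowering, gripping and lifting a little.

Call:
apply_moves([
  [[0.1,0.1,3.8,0,0,0,0.6],[0.1,0.1,3.8,0,0,0,0.6],[0,0,3.0,0,0,0,0.6],[0,0,1.2,0,0,0,0.6],[0,0,0,0,0,0,0.05],[0,0,0,0,0,0,0.05],[0,0,0,0,0,0,0.05],[0,0,0,0,0,0,0.05],[0,0,0,0,0,0,0.05],[0,0,0,0,0,0,0.05]],
])

```text
t: 36.25
ee_pos: [444.4, -122.4, 92.4]
orientation: [-1.97, -2.446, 0.001]
ft_force: [-4.5, -1.8, 7.0]
width: 13.4
```

Call:
apply_moves([
  [[0,0,-0.5,0,0,0,0.05],[0,0,-1,0,0,0,0.05],[0,0,-1.5,0,0,0,0.05],[0,0,0,0,0,0,0.05],[0,0,0,0,0,0,0.05]],
])

```text
t: 36.75
ee_pos: [445.3, -122.3, 122.0]
orientation: [1.97, 2.446, 0.001]
ft_force: [0.0, 0.4, -7.4]
width: 13.1
```

```bash
python3 - <<'E'
from h import *
o,M=st();a=ctrl.get_obs()['moment'];print('moment',np.round(a,2),tocad(o['ee_pos']))
plan([(450,-130,213,101),(*fr(ST,-215,0),213,100),(*fr(ST,-137,0),213,100)],.05)
E
```

```text
36.75 pos [ 445.3 -122.3  122. ] F [ 0.   0.4 -7.4] w 13.1 q [-0.29  0.37  2.06  0.    0.71 -0.51]
toolx [-0.213  0.977 -0.001] y [0.977 0.213 0.001] z [ 0.001 -0.    -1.   ]
moment [ 0.01 -0.06  0.01] [2.2 1.6]
36.75 pos [ 445.3 -122.3  122. ] F [ 0.   0.4 -7.4] w 13.1 q [-0.29  0.37  2.06  0.    0.71 -0.51]
toolx [-0.213  0.977 -0.001] y [0.977 0.213 0.001] z [ 0.001 -0.    -1.   ]
[-0.3, 0.1, -3.0, 0, 0, 0, 0.05]
[-0.3, 0.1, -3.1, 0, 0, 1, 0.05]
[-0.3, 0.1, -3.0, 0, 0, 0, 0.05]
-- [ 450.1 -130.4  213. ] 101.3
[-1.2, 3.2, -0.0, 0, 0, 0, 0.05]
[-1.3, 3.3, -0.0, 0, 0, 0, 0.05]
[-1.2, 3.2, -0.0, 0, 0, 1, 0.05]
[-1.2, 3.3, -0.0, 0, 0, 0, 0.05]
-- [ 587.1 -153.6  213. ] 100.3
[-0.0, 3.9, -0.0, 0, 0, 0, 0.05]
[-0.1, 3.9, -0.0, 0, 0, 0, 0.05]
-- [ 664.  -140.7  213. ] 100.3
```

Call:
apply_moves([
  [[-0.2,0,-2.0,0,0,0,0.05],[-0.3,0.1,-3.1,0,0,1,0.05],[-0.3,0.1,-3.1,0,0,0,0.05],[0,0,-1.1,0,0,0,0.05],[-1.0,2.0,0,0,0,1,0.05],[-1.0,2.0,0,0,0,0,0.05],[-1.0,2.0,0,0,0,0,0.05],[-0.8,1.6,0,0,0,0,0.05],[0,0.8,0,0,0,0,0.05],[0,0,0,0,0,0,0.05],[0,0,0,0,0,0,0.05]],
])

```text
t: 37.85
ee_pos: [536.8, -150.9, 213.6]
orientation: [-2.011, -2.41, 0.002]
ft_force: [-0.6, -0.3, -7.5]
width: 13.4
```

```bash
python3 - <<'E'
from h import *
plan([(*fr(ST,-215,0),215,100),(*fr(ST,-136,0),215,100)],.05)
snap('side','s6');d=np.load('pics/s6.npz')['img'][130:430,180:480]
cv2.imwrite('pics/s6.png',cv2.resize(d,(600,600)))
for p in(-45,45):print(proj('s6',[*fr(ST,-158,p),198]),proj('s6',[*fr(ST,-135,p),173]))
E
```

```text
37.85 pos [ 536.8 -150.9  213.6] F [-0.6 -0.3 -7.5] w 13.4 q [-0.3   0.36  1.8  -0.    0.99 -0.48]
toolx [-0.179  0.984  0.001] y [ 0.984  0.179 -0.003] z [-0.003  0.001 -1.   ]
[-0.6, 2.5, -0.1, 0, 0, 0, 0.05]
[-0.6, 2.4, -0.0, 0, 0, 0, 0.05]
-- [ 587.1 -154.   214.6] 100.3
[-0.0, 4.0, -0.0, 0, 0, 0, 0.05]
[-0.0, 3.9, -0.0, 0, 0, 0, 0.05]
-- [ 664.9 -139.8  214.6] 100.3
[336.9 242.8] [346.3 252.6]
[321.3 224.8] [330.2 234.1]
```

View pics/s6.png

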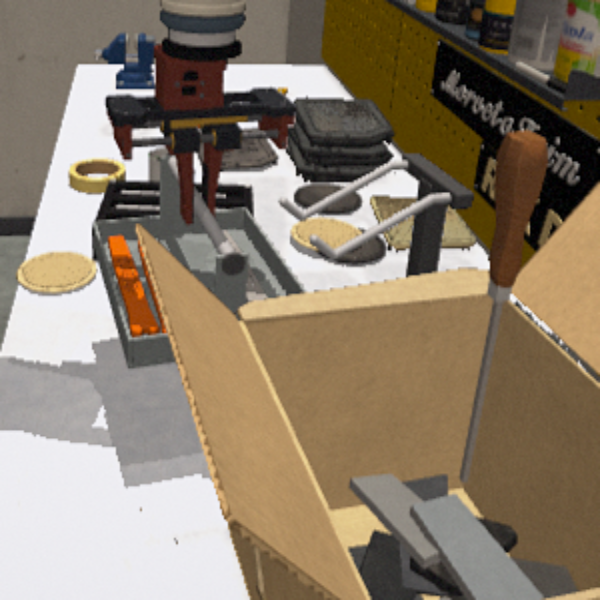

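```bash
python3 - <<'E'
from h import *
print('tray cnr (304.5,241)~',proj('s6',[*fr(TR,117,-87),52]), 'near cnr (229,238.5)',proj('s6',[*fr(TR,-117,-87),52]))
o,M=st();b=np.array(o['ee_pos'])+[0,0,2.6];f=(b[:2],10.2)
for z in (0,):print('bar end',proj('s6',[*fr(f,0,-118-1.6),b[2]]),'floor corners',[proj('s6',[*fr(f,x,-119.6),b[2]-95]).tolist() for x in(-94,94)])
print('crossbar end top',proj('s6',[*fr(ST,0,-58),234]))
for p in(-45,45):print([proj('s6',[*fr(ST,-158,p),z]).tolist() for z in (188,178)])
E
```

```text
tray cnr (304.5,241)~ [307.6 242.2] near cnr (229,238.5) [225.9 239.7]
37.9 pos [ 536.8 -151.1  213.9] F [ 0.3 -0.7 -7.6] w 13.4 q [-0.3   0.35  1.8  -0.    0.99 -0.48]
toolx [-0.179  0.984  0.001] y [ 0.984  0.179 -0.002] z [-0.002  0.001 -1.   ]
bar end [295.8 254.9] floor corners [[244.1, 306.5], [340.4, 293.1]]
crossbar end top [412.5 222.6]
[[336.5, 247.2], [336.1, 251.6]]
[[321.0, 228.9], [320.7, 233.0]]
```

Bar end and prongs are offset the same way in the side view, so their relative positions hold. Advancing slowly.

Call:
apply_moves([
  [[-0.4,1.5,-0.1,0,0,0,0.05],[-0.4,1.7,0,0,0,0,0.05],[-0.4,1.7,0,0,0,0,0.05],[0,2.0,0,0,0,0,0.05],[0,2.0,0,0,0,0,0.05],[0,1.0,0,0,0,0,0.05],[0,0,0,0,0,0,0.05]],
])

```text
t: 38.6
ee_pos: [638.1, -145.4, 215.4]
orientation: [2.012, 2.412, 0.0]
ft_force: [1.0, 0.2, -7.7]
width: 13.2
```

Call:
apply_moves([
  [[0,1.0,0,0,0,0,0.05],[0,1.0,0,0,0,0,0.05],[0,0.8,0,0,0,0,0.05],[0,0,0,0,0,0,0.05],[0,0,0,0,0,0,0.05]],
])

```text
t: 39.1
ee_pos: [665.2, -140.7, 215.5]
orientation: [-2.013, -2.412, 0.001]
ft_force: [-0.3, -0.3, -7.5]
width: 12.8
```

```bash
python3 - <<'E'
from h import *
plan([(*fr(ST,-136,0),215,100)],.05)
snap('side','s7');d=np.load('pics/s7.npz')['img'][170:320,230:430]
cv2.imwrite('pics/s7.png',cv2.resize(d,(800,600),interpolation=cv2.INTER_CUBIC))
E
```

```text
39.1 pos [ 665.2 -140.7  215.5] F [-0.3 -0.3 -7.5] w 12.8 q [-0.23  0.53  1.51 -0.    1.1  -0.41]
toolx [-0.179  0.984  0.   ] y [ 0.984  0.179 -0.001] z [-0.001  0.    -1.   ]
[0.1, 0.0, 0.0, 0, 0, 0, 0.05]
-- [ 665.  -139.7  215.5] 100.3
```

View pics/s7.png

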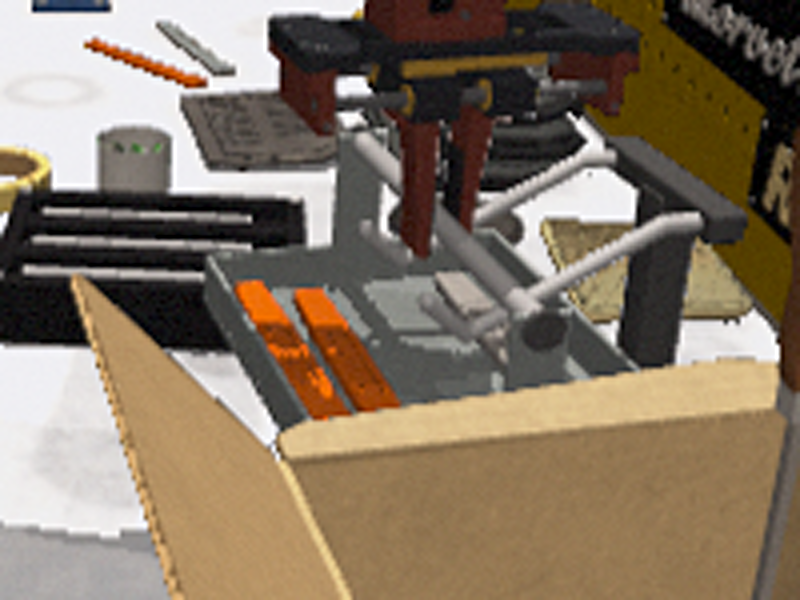

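The bar is above both seats, past the upturned tips. Lowering until the prongs take the weight.

Call:
apply_moves([
  [[0.1,0,0.8,0,0,0,0.05],[0,0,0.8,0,0,0,0.05],[0,0,0.6,0,0,0,0.05],[0,0,0.5,0,0,0,0.05],[0,0,0.2,0,0,0,0.05],[0,0,0,0,0,0,0.05]],
])

```text
t: 39.75
ee_pos: [666.1, -139.8, 187.1]
orientation: [2.012, 2.41, 0.002]
ft_force: [3.7, 1.9, -6.0]
width: 12.9
```

Call:
apply_moves([
  [[0,0,0.2,0,0,0,0.05],[0,0,0,0,0,0,0.05]],
])

```text
t: 39.95
ee_pos: [666.8, -139.8, 186.2]
orientation: [2.011, 2.409, 0.004]
ft_force: [4.9, 2.0, 0.9]
width: 13.0
```

Call:
apply_moves([
  [[0,0.4,0,0,0,0,0.05],[0,0,0.1,0,0,0,0.05],[0,0,0,0,0,0,0.05]],
])

```text
t: 40.25
ee_pos: [669.0, -139.1, 184.4]
orientation: [-2.013, -2.412, 0.0]
ft_force: [-1.5, 0.6, 4.9]
width: 13.4
```

Call:
apply_moves([
  [[0,0,0.1,0,0,0,0.05],[0,0,0,0,0,0,0.05]],
])

```text
t: 40.45
ee_pos: [669.1, -139.1, 184.3]
orientation: [2.013, 2.411, -0.0]
ft_force: [-3.1, 0.7, 9.3]
width: 13.2
```

Seated at 184.3 mm, as computed, with the prongs carrying the load. Releasing and backing off.

Call:
apply_moves([
  [[0,0,0,0,0,0,0.25],[0,0,0,0,0,0,0.4],[0,0,0,0,0,0,0.4],[0,0,0,0,0,0,0.4],[0,0,-1.5,0,0,0,0.4],[0,0,-3,0,0,0,0.4],[0,0,-4,0,0,0,0.4],[0,0,-4,0,0,0,0.4],[0,-4,0,0,0,0,0.4],[0,-4,0,0,0,0,0.4],[0,-4,0,0,0,0,0.4],[0,0,0,0,0,0,0.4]],
])

```text
t: 41.65
ee_pos: [547.0, -160.8, 308.7]
orientation: [-2.014, -2.409, 0.002]
ft_force: [0.2, 0.1, 0.4]
width: 35.4
```

Call:
apply_moves([
  [[3.0,-3,0,0,0,0,0.4],[3.5,-3,0,0,0,0,0.4],[3.5,-2,0,0,0,0,0.4],[3.5,-2,0,0,0,0,0.4],[3.5,0,0,0,0,0,0.4],[3.0,0,0,0,0,0,0.4],[0,0,0,0,0,0,0.4],[0,0,0,0,0,0,0.4],[0,0,0,0,0,0,0.4],[0,0,0,0,0,0,0.4]],
])

```text
t: 42.65
ee_pos: [417.4, 17.7, 307.8]
orientation: [2.014, 2.41, 0.0]
ft_force: [-0.2, 0.1, -0.7]
width: 35.4
```

```bash
python3 - <<'E'
from h import *
st();snap('top','t8');snap('side','s8')
a=np.load('pics/t8.npz')['img'][110:320,225:435];b=np.load('pics/s8.npz')['img'][150:310,250:410]
cv2.imwrite('pics/m8.png',np.hstack([cv2.resize(a,(400,400),interpolation=cv2.INTER_CUBIC),cv2.resize(b,(400,400),interpolation=cv2.INTER_CUBIC)]))
E
```

```text
42.65 pos [417.4  17.7 307.8] F [-0.2  0.1 -0.7] w 35.4 q [ 0.01  0.02  1.98 -0.    1.14 -0.16]
toolx [-0.178  0.984 -0.   ] y [0.984 0.178 0.   ] z [ 0. -0. -1.]
```

View pics/m8.png

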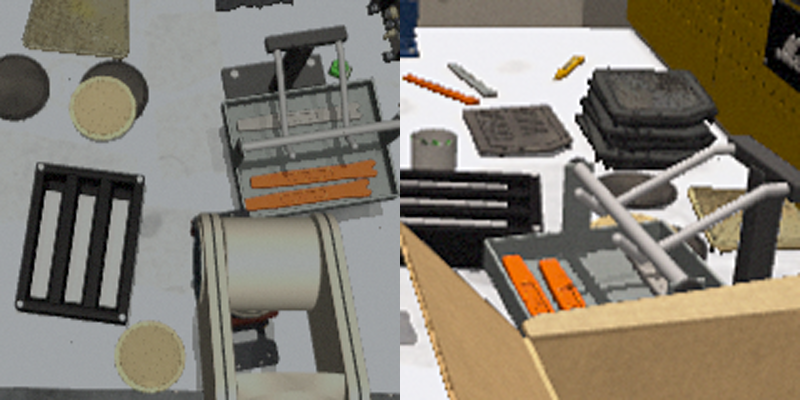

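The caddy hangs level on both prongs with its three levers. The pocket floors are level and the grille hasn't moved.

```bash
python3 - <<'E'
from h import *
a=np.load('pics/t0.npz')['img'].astype(int);b=np.load('pics/t8.npz')['img'].astype(int)
for n,(x,y) in dict(tape=(196,281),tin=(195,238),grille=(303,296)).items():print(n,np.abs(a-b)[y-20:y+20,x-20:x+20].mean().round(1))
for u,v in((225+(232)*.525,110+147*.525),):print(ray('t8',u,v,194),'expect',fr(ST,-135,116))
ctrl.close_job()
E
```

```text
tape 1.9
tin 2.1
grille 4.9
[647.9 -14.6 194. ] expect [645.74953048 -25.67213915]
the job is handed in; nothing more can be done
```

The job is done and handed in at about 43 s of simulated time. All three levers lie flat in the caddy, the pocket floors are level, and the caddy hangs released on both prongs.

- **Levers:** I pressed each one to its stop, took it by its raised end and laid it in the caddy. The grip slackened once, so the first lever swung down to hang nearly vertical. I set its low end against the caddy's end wall and swung the top down before letting go.
- **Pocket floors:** I pressed each one back until it hit the stop at level, with about 18 N on the tool. The side and top views show all three level.
- **Caddy:** The last pictures show the bar on both prongs with the caddy level and the arm clear of it. The near end of the bar measured about 11 mm from where exact centring would put it. That was read from a small crop and the far end was out of frame, so centring is only rough.
- **Bystanders:** The tape roll, clip tin and loose grille look the same in the first and last top views. The grille's patch differed slightly more (4.9 against about 2), probably from the arm's shadow, and it appears in the same place.

I viewed about 18 pictures, a few over the 14 budgeted.

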